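# Put the dried ski pole tips away in the spares chest

## Task

Lift the pine chest's lid open until it rests back on its stop, then gather the stray ski pole tips from the table into the plywood tray, with those already in it, and once all are in the tray tip it out over the chest so that every pole tip ends up inside. Set the empty tray back upright on its cork mat, tab and spout the way they were, and leave the lid open so that the tips can air. Do not shift the other things standing about.

Things in the scene. Friction and masses are not known exactly. Their poses are not given: they have to be found in the camera images.
- chest: low pine chest, fixed, 200 mm (x) by 300 mm (y) by 85 mm high, walls and floor 10 mm; origin at the centre of its underside, x pointing away from the robot towards the hinge side, z up
- chest_lid (a joint): the chest's lid, hinged along the chest's far (+x) top edge: 0 = shut, grows as its front rises, 2.0 rad (leaning back 25 degrees past upright) = on its stop. It is free: it falls shut from anything less than upright and falls back onto the stop from beyond upright. Lid 205 mm deep, 300 mm wide, 12 mm thick, 0.45 kg; about 4 N at the bar lifts it
- lid_bar (a point): middle of the lid's steel pull bar: a round bar 12 mm thick and 120 mm long, parallel to the chest's y, with its middle 40 mm in front of the lid's front edge by two 10 mm arms at its ends; 92 mm above the table when shut, 245 mm from the hinge line
- lid_hinge (a point): middle of the lid's hinge line (parallel to the chest's y), at the chest's far top edge, 86 mm above the table, in the plane of the lid’s underside
- mat: cork mat, fixed, 270 mm (x) by 200 mm (y), 4 mm thick: the tray's place; origin at the centre of its underside, x pointing away from the robot
- tray: plywood scoop tray, 0.24 to 0.36 kg; origin on its underside, z up, x from spout to grip tab. Floor 6 mm thick, inside y -70 to 70 mm; side walls 42 mm high, 8 mm thick; end wall inside face at x = 83 mm; open at the spout end (x = -112 mm), where the last 40 mm of floor ramp up 6 mm. Tips slide out when it is tipped spout-down 50 degrees or more
- tray_tab (a point): middle of the tray's upright grip tab on its end wall: a board 12 mm thick (x), 80 mm wide (y), reaching from the 45 mm high end wall up to 95 mm above the tray's underside; this point is 80 mm above the underside, at tray x = 89 mm
- tray_spout (a point): middle of the open spout edge of the tray, at tray x = -112 mm, 12 mm above the underside
- tip1: grey plastic ski pole tip, 66 mm long (plus an 8 mm steel point), 30 mm thick: a square collar at its -x half, a round shank at its +x half; origin at its middle, x along its length; 40 to 65 g. All six are alike; some may be absent (4 to 6 are there). Strayed: starts on the table.
- tip2: grey plastic ski pole tip, 66 mm long (plus an 8 mm steel point), 30 mm thick: a square collar at its -x half, a round shank at its +x half; origin at its middle, x along its length; 40 to 65 g. All six are alike; some may be absent (4 to 6 are there). Strayed: starts on the table.
- tip3: grey plastic ski pole tip, 66 mm long (plus an 8 mm steel point), 30 mm thick: a square collar at its -x half, a round shank at its +x half; origin at its middle, x along its length; 40 to 65 g. All six are alike; some may be absent (4 to 6 are there). Strayed: starts on the table.
- tip4: grey plastic ski pole tip, 66 mm long (plus an 8 mm steel point), 30 mm thick: a square collar at its -x half, a round shank at its +x half; origin at its middle, x along its length; 40 to 65 g. All six are alike; some may be absent (4 to 6 are there). Strayed: starts on the table.
- tip5: grey plastic ski pole tip, 66 mm long (plus an 8 mm steel point), 30 mm thick: a square collar at its -x half, a round shank at its +x half; origin at its middle, x along its length; 40 to 65 g. All six are alike; some may be absent (4 to 6 are there). Starts in the tray.
- tip6: grey plastic ski pole tip, 66 mm long (plus an 8 mm steel point), 30 mm thick: a square collar at its -x half, a round shank at its +x half; origin at its middle, x along its length; 40 to 65 g. All six are alike; some may be absent (4 to 6 are there). Starts in the tray.
- kettle_lid: red enamel kettle lid, 150 mm across, 60 mm high with its black knob; a bystander, loose; origin at the centre of its underside
- boot_stretcher: wooden boot stretcher, 240 mm long, 62 mm wide, 40 mm high, with a turning knob at one end; a bystander, loose; origin at the centre of its underside
- funnel: small aluminium funnel standing mouth down, 104 mm across, 90 mm high; a bystander, loose; origin at the centre of its underside
- egg_cup: green ceramic egg cup, 50 mm across, 64 mm high; a bystander, loose; origin at the centre of its underside
- mug: white mug, 80 mm across, 90 mm high, handle to its +y; a bystander, loose; origin at the centre of its underside
- wax_tin: round aluminium wax tin, 93 mm across, 40 mm high; a bystander, loose; origin at the centre of its underside
There are look-alikes about, which are no part of the job. What is shaped like the tip2 but purple or turquoise is not meant.

How it is judged (in metres and radians):
On the way, in this order (a step that is already met when the one before it is completed fails the run):
1. the chest's lid is open, resting on its stop (value of joint chest_lid above 1.92 rad), for 0.3 s.
2. every pole tip that is there lies in the tray (x of tip1 in the frame of tray between -0.112 and 0.085 m and y of tip1 in the frame of tray between -0.072 and 0.072 m and z of tip1 in the frame of tray between 0 and 0.075 m and x of tip2 in the frame of tray between -0.112 and 0.085 m and y of tip2 in the frame of tray between -0.072 and 0.072 m and z of tip2 in the frame of tray between 0 and 0.075 m and x of tip3 in the frame of tray between -0.112 and 0.085 m and y of tip3 in the frame of tray between -0.072 and 0.072 m and z of tip3 in the frame of tray between 0 and 0.075 m and x of tip4 in the frame of tray between -0.112 and 0.085 m and y of tip4 in the frame of tray between -0.072 and 0.072 m and z of tip4 in the frame of tray between 0 and 0.075 m and x of tip5 in the frame of tray between -0.112 and 0.085 m and y of tip5 in the frame of tray between -0.072 and 0.072 m and z of tip5 in the frame of tray between 0 and 0.075 m and x of tip6 in the frame of tray between -0.112 and 0.085 m and y of tip6 in the frame of tray between -0.072 and 0.072 m and z of tip6 in the frame of tray between 0 and 0.075 m and angle between tray's own z axis and vertical below 0.2 rad), for 0.3 s.
3. the tray is tipped spout-down over the chest (angle between tray's own z axis and vertical above 0.6 rad and x of tray_spout in the frame of chest between -0.1 and 0.1 m and y of tray_spout in the frame of chest between -0.15 and 0.15 m), for 0.2 s.
At the end, for the whole second after the job is handed in: lid on its stop (above 1.92 rad); the middle of every pole tip that is there inside the chest below its rim, at rest; the tray empty, upright and flat on the mat, within 50 mm of the mat's centre and 20 degrees of its direction, tab to the far end as at the start (value of joint chest_lid above 1.92 rad and x of tip1 in the frame of chest between -0.095 and 0.095 m and y of tip1 in the frame of chest between -0.145 and 0.145 m and z of tip1 in the frame of chest between 0 and 0.085 m and x of tip2 in the frame of chest between -0.095 and 0.095 m and y of tip2 in the frame of chest between -0.145 and 0.145 m and z of tip2 in the frame of chest between 0 and 0.085 m and x of tip3 in the frame of chest between -0.095 and 0.095 m and y of tip3 in the frame of chest between -0.145 and 0.145 m and z of tip3 in the frame of chest between 0 and 0.085 m and x of tip4 in the frame of chest between -0.095 and 0.095 m and y of tip4 in the frame of chest between -0.145 and 0.145 m and z of tip4 in the frame of chest between 0 and 0.085 m and x of tip5 in the frame of chest between -0.095 and 0.095 m and y of tip5 in the frame of chest between -0.145 and 0.145 m and z of tip5 in the frame of chest between 0 and 0.085 m and x of tip6 in the frame of chest between -0.095 and 0.095 m and y of tip6 in the frame of chest between -0.145 and 0.145 m and z of tip6 in the frame of chest between 0 and 0.085 m and linear speed of each of tip1, tip2, tip3, tip4, tip5, tip6 below 0.05 m/s and horizontal distance between tray and mat below 0.05 m and z of tray in the frame of mat below 0.012 m and angle between tray's own z axis and vertical below 0.1 rad and angle between the x axis of tray and the x axis of mat, either way round below 0.35 rad and x of tray_tab in the frame of mat above 0 m and linear speed of tray below 0.03 m/s); the robot touches nothing.
It fails at once if one of the bystanders (kettle lid, boot stretcher, funnel, egg cup, mug, wax tin) is shifted more than 40 mm or tipped over (distance of any of kettle_lid, boot_stretcher, funnel, egg_cup, mug, wax_tin from where it was at the start of the episode above 0.04 m or angle between any of kettle_lid, boot_stretcher, funnel, egg_cup, mug, wax_tin's own z axis and vertical above 0.6 rad).
Of tip1, tip2, tip3, tip4, tip5, tip6 only 4 to 6 are there at a start; the rules pass over those that are not, and their reading is None.
At some moment in a run one of tip1, tip2, tip3, tip4, tip5, tip6 may be knocked a few centimetres aside while the robot is not near it.
It also fails if it takes over 208 s, if anything falls off the work surface, if the arm or the gripper's body presses on something with over 40 N, if the wrist force passes 120 N, or if a joint passes its speed limit or range.

## Robot

A 7-joint arm with a two-finger parallel gripper is mounted at the origin on the work surface. World frame = base frame: x ahead of the robot, y to its left, z up, the work surface at z = 0. Lengths are in m, angles in degrees, forces in N, time in s.
With the tool pointing down it reaches from about 0.425 to 0.925 m from the base axis. Payload 6.8 kg.
Tool frame: the origin (TCP) lies at the very end of the fingers, on their centre line; the grasp point (between the pads) lies 19 mm behind it; z points along the fingers, y is the direction in which the jaws open and shut (so a half turn about z gives the same grasp; the last joint's range is limited). The gripper opens to 85 mm and grips with 20 to 120 N. Pads are 22 mm wide; open, the fingers measure 114 mm over their backs; the gripper's body (76 mm by 85 mm) begins 54 mm behind the grasp point. The pads swing forward as they close: fully open they stand 13 mm farther back than shut.
Start: joints at [62.332, 27.33, 1.283, 89.118, -0.659, 63.558, -4.761], TCP at [0.247, -0.628, 0.231] pointing down, gripper open.
Joint ranges: [-169.35, 169.35], [-19.33, 120.38], [-80.79, 83.38], [13.8, 139.57], [-78.32, 258.32], [9.67, 109.79], [-169.56, 169.56]. Speed limits (degrees/s): [136.94, 136.94, 180, 180, 180, 180, 180].

## Interface

Orientations are given as [roll, pitch, yaw] about the fixed x, y, z axes, in that order (R = Rz(yaw) Ry(pitch) Rx(roll)).
In Python, from station import telemetry, viewer, ticket gives the robot as it stands. The module is installed in compiled form; this text tells all that it offers.
- The arm moves only by the tool apply_moves, never from a script. Its argument "rows" is a list of rows, each a list of 3 entries, a list of its own where there are three numbers: the turn, a rotation vector about the tool's x, y, z in degrees, then the shift along the tool's x, y, z in cm, then the closure, from 0 (fully open) to 1 (shut). In form: [[[rx, ry, rz], [dx, dy, dz], jaw], ...]. A call has 1 to 8 rows; each row shifts and turns the commanded pose from where the row before left it, along the tool's axes as they then stand; what a row does not reach is not made up. A row lasts 1/10 s, in which the tool goes at most 50 mm and 8.59 degrees, less where a joint would pass 70% of its speed; a pose out of reach is approached as far as the arm can. A call with a gripper value outside its range is refused whole. The fingers move at their own pace and stop on an object; "newtons" is the grip in N (left out, the last holds). Time passes only in rows, so rows that do not move let the fingers close. It gives the time, the measured TCP pose, the force and the opening at its end, in the units of the state.
- telemetry.read_state(): the state, without advancing time (a new reading comes with each control period).
- viewer.grab_frame(name): name is "scene" or "top"; returns a dict with "color" (400x640x3 uint8, blue, green, red), "intrinsics" (3x3 intrinsics, pixels), "eye" and "orientation" of the camera in the world. Camera axes: x right, y down, z forward; pixel columns grow to the right and rows downward; lengths in m; the calibration is good to about 2 mm. A picture is of the moment at which its call begins. There is no depth.
- ticket.close_job(): hands the job in, once; it reports no verdict.
Trained networks look in the newest picture that a camera, given by its name, has taken for a name from the list of things; names that differ only in an ending like _2 or _b are one class to them, and where a whole thing is asked for, a point or a joint stands for the part that bears it (a point fixed in the world has none). Each returns a list of dicts, best first, with "confidence" (0 to 1); they miss things now and then, are a little off and sometimes report something else, mostly with a low value. They report only what shows in the picture. A call takes as long as a camera call. They do not tell look-alikes from the thing itself.
- viewer.recognise(camera, target): "point" ([x, y, z] in m, in world coordinates, good to about 4 mm: the middle of the surface that is visible of it).
- viewer.mark_of(camera, target): "point" ([x, y, z] in m, in world coordinates, good to about 4 mm: a listed point, or the origin of a listed thing).
The state is a dict: "time_s": time; "qpos": joint angles; "joint_velocities": joint speeds; "joint_efforts": joint torques, N m; "tcp_pos": TCP position; "orientation": TCP orientation; "contact_force": force on the tool from outside, world axes, zero at the start; "ft_torque": the same for the moment, N m; "finger_gap": finger opening in m.
Only numpy, scipy, OpenCV 4.12 (cv2) and the standard library are available. Lean on these libraries where they do the work, as an engineer would, in place of code of your own. Each camera call takes 0.05 s, during which the arm holds its last target. There are 200 camera calls.

## Working session

There is one attempt and no reset: what is moved stays moved. The work goes in short steps, Python scripts to look and compute and a tool call to move; the robot and the scene stay as the last step left them, time stands still between calls to the robot, and variables do not carry over. Pictures are saved under pics/ and viewed, on a budget of 14 in all, crops included, one or two more only if the job needs it, and the job is handed in when it is done.

Besides the shell and the picture viewer there is one more tool, called after ">>>" as a command line: name --argument value ..., lists and objects as JSON in quotes. apply_moves: Moves the arm, as the interface text tells. Its arguments: {"type":"object","properties":{"rows":{"type":"array","items":{"type":"array"}},"newtons":{"type":"number"}},"required":["rows"]}

```bash
mkdir -p pics; ls
cat > h.py <<'E'
import numpy as np, cv2
from scipy.spatial.transform import Rotation as R
from station import telemetry, viewer, ticket
def snap(cam,name):
    f=viewer.grab_frame(cam); cv2.imwrite(f'pics/{name}.png',f['color']); return f
def state():
    s=telemetry.read_state(); print({k:(np.round(v,3).tolist()) for k,v in s.items() if k in('time_s','qpos','tcp_pos','orientation','contact_force','finger_gap')}); return s
E
python3 - <<'E'
from h import *
state()
for c in('scene','top'):
    f=snap(c,c+'0'); print(c,f['intrinsics'],f['eye'],f['orientation'])
for n in['chest','lid_bar','lid_hinge','mat','tray','tray_tab','tray_spout','tip1','kettle_lid','boot_stretcher','funnel','egg_cup','mug','wax_tin']:
    for c in('top','scene'):
        print(n,c,[(np.round(d['point'],3).tolist(),round(d['confidence'],2)) for d in viewer.mark_of(c,n)][:9])
state()
E
```

```text
pics
{'time_s': 0.0, 'qpos': [62.332, 27.376, 1.281, 89.178, -0.659, 63.559, -4.761], 'tcp_pos': [0.247, -0.628, 0.23], 'orientation': [-179.894, 0.009, 21.476], 'contact_force': [-0.35, -0.011, -0.236], 'finger_gap': 0.085}
scene [[405.5752979    0.         319.40615133]
 [  0.         405.5752979  200.6123393 ]
 [  0.           0.           1.        ]] [ 1.02226195 -0.69789626  1.23707398] [-143.58935042   -0.88324259   35.79208912]
top [[363.11113404   0.         323.45682379]
 [  0.         363.11113404 201.60289485]
 [  0.           0.           1.        ]] [ 0.43896633 -0.02720743  1.27382629] [-1.75772891e+02  4.48704695e-02 -8.86127868e+01]
chest top [([0.553, 0.246, 0.002], 0.84), ([0.652, 0.245, 0.086], 0.53)]
chest scene [([0.62, -0.301, 0.014], 0.31)]
lid_bar top [([0.407, 0.244, 0.089], 0.83), ([0.585, -0.399, 0.019], 0.39)]
lid_bar scene [([0.402, 0.251, 0.091], 0.58)]
lid_hinge top [([0.652, 0.247, 0.085], 0.59)]
lid_hinge scene [([0.648, 0.247, 0.087], 0.76)]
mat top []
mat scene []
tray top [([0.596, -0.073, 0.007], 0.86)]
tray scene [([0.596, -0.074, 0.004], 0.73)
[... 915 characters left out ...]
0.219, -0.002], 0.86)]
funnel scene [([0.761, -0.219, -0.002], 0.82)]
egg_cup top [([0.4, 0.07, -0.001], 0.47)]
egg_cup scene [([0.396, 0.066, 0.003], 0.49)]
mug top [([0.759, 0.036, 0.0], 0.69), ([0.762, -0.218, 0.001], 0.23)]
mug scene [([0.758, 0.033, 0.001], 0.96), ([0.55, 0.244, 0.002], 0.7)]
wax_tin top [([0.451, 0.508, -0.0], 0.9), ([0.49, -0.092, 0.013], 0.71), ([0.683, -0.063, 0.087], 0.24)]
wax_tin scene [([0.45, 0.511, -0.003], 0.61), ([0.652, 0.248, 0.086], 0.47)]
{'time_s': 1.5, 'qpos': [62.331, 27.331, 1.282, 89.117, -0.66, 63.558, -4.76], 'tcp_pos': [0.247, -0.628, 0.231], 'orientation': [179.998, -0.002, 21.476], 'contact_force': [-0.213, -0.092, -0.042], 'finger_gap': 0.085}
```

Run:
```python
import cv2,numpy as np
a=cv2.imread('pics/top0.png');b=cv2.imread('pics/scene0.png')
cv2.imwrite('pics/both0.png',np.hstack([a,b])) 
cv2.imwrite('pics/top0b.png',cv2.resize(a,(800,500),interpolation=cv2.INTER_CUBIC))
```

```text
(no output)
```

View pics/top0b.png

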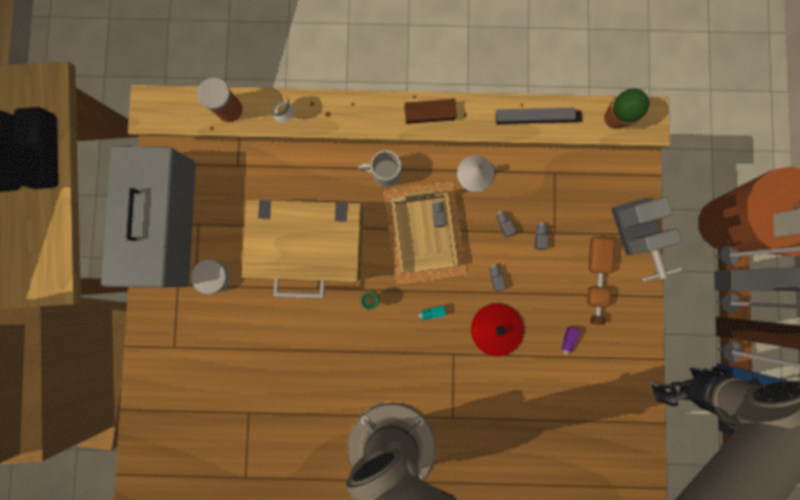

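View pics/scene0.png

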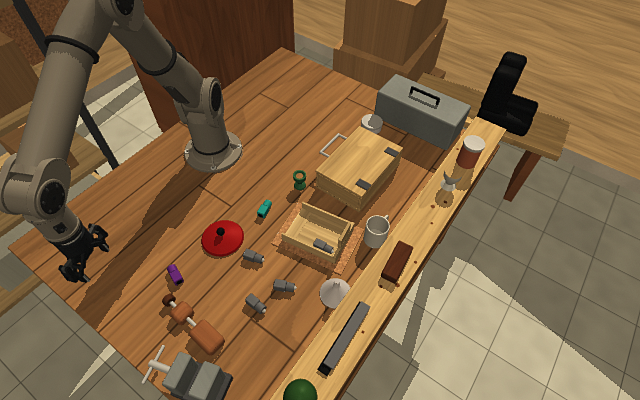

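The pictures show three stray grey tips, at top-view (507,223), (541,235) and (498,277), and one in the tray at (438,212). The turquoise (432,312) and purple (571,339) ones are look-alikes. The chest is shut with its bar at (298,295), and the egg cup (370,300) and mug (385,167) are nearby. The networks' positions agree with this.

I'll start by turning the tool to yaw 90 and moving towards the bar.

>>> apply_moves --rows '[[[0,0,-8.5],[0,0,0],0],[[0,0,-8.5],[0,0,0],0],[[0,0,-8.5],[0,0,0],0],[[0,0,-8.5],[0,0,0],0],[[0,0,-8.5],[0,0,0],0],[[0,0,-8.5],[0,0,0],0],[[0,0,-8.5],[0,0,0],0],[[0,0,-8.5],[0,0,0],0]]'

```text
time_s: 2.3
tcp_pos: [0.247, -0.6282, 0.2313]
orientation: [-180.0, 0.0, 89.8]
contact_force: [-0.4, -0.6, -0.7]
finger_gap: 0.0851
```

>>> apply_moves --rows '[[[0,0,-0.5],[3.5,2.5,0],0],[[0,0,0],[3.5,2.5,0],0],[[0,0,0],[3.5,2.5,0],0],[[0,0,0],[3.5,2.5,0],0],[[0,0,0],[3.5,2.5,0],0],[[0,0,0],[3.5,2.5,0],0],[[0,0,0],[3.5,2.5,0],0],[[0,0,0],[3.5,2.5,0],0]]'

```text
time_s: 3.1
tcp_pos: [0.4483, -0.3471, 0.2316]
orientation: [180.0, 0.0, 90.0]
contact_force: [-0.0, -1.4, 0.2]
finger_gap: 0.0852
```

>>> apply_moves --rows '[[[0,0,0],[3.5,2.5,0],0],[[0,0,0],[3.5,2.5,0],0],[[0,0,0],[3.5,2.5,0],0],[[0,0,0],[3.5,2.5,0],0],[[0,0,0],[0,0,0],0]]'

```text
time_s: 3.6
tcp_pos: [0.5514, -0.201, 0.2319]
orientation: [179.8, -0.2, 90.6]
contact_force: [-1.0, 0.6, -0.1]
finger_gap: 0.0853
```

```bash
python3 -c "
from h import *
state()"
```

```text
{'time_s': 3.6, 'qpos': [33.644, 20.972, -24.916, 100.233, 9.687, 60.805, 6.009], 'tcp_pos': [0.551, -0.201, 0.232], 'orientation': [179.818, -0.195, 90.552], 'contact_force': [-0.952, 0.565, -0.057], 'finger_gap': 0.085}
```

>>> apply_moves --rows '[[[0,0,0],[4,-1.3,0],0.6],[[0,0,0],[4,-1.3,0],0.6],[[0,0,0],[4,-1.3,0],0.6],[[0,0,0],[4,-1.3,0],0.6],[[0,0,0],[4,-1.3,0],0.6],[[0,0,0],[4,-1.3,0],0.6],[[0,0,0],[4,-1.3,0],0.6],[[0,0,0],[4,-1.3,0],0.6]]'

```text
time_s: 4.4
tcp_pos: [0.4432, 0.1125, 0.2316]
orientation: [179.9, 0.0, 89.9]
contact_force: [1.3, 0.0, 0.3]
finger_gap: 0.0341
```

>>> apply_moves --rows '[[[0,0,0],[4,-1.3,0],0.6],[[0,0,0],[4,-1.3,0],0.6],[[0,0,0],[4,-1.3,0],0.6],[[0,0,0],[0,0,0],0.6],[[0,0,0],[0,0,0],0.6],[[0,0,0],[0,0,0],0.6]]'

```text
time_s: 5.0
tcp_pos: [0.4054, 0.2301, 0.2311]
orientation: [-180.0, 0.1, 89.9]
contact_force: [0.1, -0.8, 0.3]
finger_gap: 0.0344
```

```bash
python3 -c "
from h import *
state()
f=snap('scene','s1')
cv2.imwrite('pics/s1c.png',cv2.resize(f['color'][80:240,260:460],(800,640))[:600])
print([np.round(d['point'],3) for c in('top','scene') for d in viewer.mark_of(c,'lid_bar')[:1]])"
```

```text
{'time_s': 5.0, 'qpos': [0.306, 11.521, -41.799, 114.444, 9.148, 57.287, -46.025], 'tcp_pos': [0.405, 0.23, 0.231], 'orientation': [-179.998, 0.052, 89.868], 'contact_force': [0.128, -0.839, 0.326], 'finger_gap': 0.034}
[array([0.407, 0.244, 0.089]), array([0.406, 0.251, 0.09 ])]
```

>>> apply_moves --rows '[[[0,0,0],[1.6,0.1,2],0.6],[[0,0,0],[0,0,3],0.6],[[0,0,0],[0,0,3],0.6],[[0,0,0],[0,0,3],0.6],[[0,0,0],[0,0,2.5],0.6],[[0,0,0],[0,0,2.5],0.6],[[0,0,0],[0,0,0],0.6],[[0,0,0],[0,0,0],0.6]]'

```text
time_s: 5.95
tcp_pos: [0.406, 0.2471, 0.0715]
orientation: [-180.0, 0.0, 89.9]
contact_force: [-0.4, -0.2, 0.1]
finger_gap: 0.034
```

>>> apply_moves --rows '[[[0,0,0],[0,0,0],1],[[0,0,0],[0,0,0],1],[[0,0,0],[0,0,0],1],[[0,0,0],[0,0,0],1],[[0,0,0],[0,0,0],1]]' --newtons 25

```text
time_s: 6.45
tcp_pos: [0.4087, 0.248, 0.073]
orientation: [179.7, -0.1, 89.9]
contact_force: [5.6, -0.9, -1.9]
finger_gap: 0.0111
```

```bash
python3 -c "
import numpy as np
t=np.radians(np.arange(0,111,5))
x=24.5*(1-np.cos(t))+.6*np.sin(t); z=24.5*np.sin(t)-.6*(1-np.cos(t))
x=np.round(x,1);z=np.round(z,1)
print([[[0,0,0],[0,round(a,1),round(-b,1)],1] for a,b in zip(np.diff(x),np.diff(z))],x[-1],z[-1])"
```

```text
[[[0, 0, 0], [0, np.float64(0.1), np.float64(-2.1)], 1], [[0, 0, 0], [0, np.float64(0.4), np.float64(-2.1)], 1], [[0, 0, 0], [0, np.float64(0.5), np.float64(-2.1)], 1], [[0, 0, 0], [0, np.float64(0.7), np.float64(-2.0)], 1], [[0, 0, 0], [0, np.float64(0.8), np.float64(-2.0)], 1], [[0, 0, 0], [0, np.float64(1.1), np.float64(-1.9)], 1], [[0, 0, 0], [0, np.float64(1.2), np.float64(-1.7)], 1], [[0, 0, 0], [0, np.float64(1.3), np.float64(-1.7)], 1], [[0, 0, 0], [0, np.float64(1.5), np.float64(-1.5)], 1], [[0, 0, 0], [0, np.float64(1.6), np.float64(-1.5)], 1], [[0, 0, 0], [0, np.float64(1.7), np.float64(-1.2)], 1], [[0, 0, 0], [0, np.float64(1.9), np.float64(-1.1)], 1], [[0, 0, 0], [0, np.float64(1.9), np.float64(-1.0)], 1], [[0, 0, 0], [0, np.float64(2.0), np.float64(-0.7)], 1], [[0, 0, 0], [0, np.float64(2.0), np.float64(-0.6)], 1], [[0, 0, 0], [0, np.float64(2.1), np.float64(-0.4)], 1], [[0, 0, 0], [0, np.float64(2.2), np.float64(-0.3)], 1], [[0, 0, 0], [0, np.float64(2.1), np.float64(-0.0)], 1], [[0, 0, 0], [0, np.float64(2.1), np.float64(0.1)], 1], [[0, 0, 0], [0, np.float64(2.1), np.float64(0.4)], 1], [[0, 0, 0], [0, np.float64(2.1), np.float64(0.5)], 1], [[0, 0, 0], [0, np.float64(2.0), np.float64(0.7)], 1]] 33.4 22.2
```

>>> apply_moves --rows '[[[0,0,0],[0,0.3,-2.1],1],[[0,0,0],[0,0.4,-2.1],1],[[0,0,0],[0,0.5,-2.1],1],[[0,0,0],[0,0.7,-2.0],1],[[0,0,0],[0,0.8,-2.0],1],[[0,0,0],[0,1.1,-1.9],1],[[0,0,0],[0,1.2,-1.7],1],[[0,0,0],[0,1.3,-1.7],1]]'

```text
time_s: 7.25
tcp_pos: [0.4665, 0.2474, 0.2287]
orientation: [-179.8, 0.1, 90.0]
contact_force: [-3.6, -1.0, -0.5]
finger_gap: 0.0107
```

>>> apply_moves --rows '[[[0,0,0],[0,1.5,-1.5],1],[[0,0,0],[0,1.6,-1.5],1],[[0,0,0],[0,1.7,-1.2],1],[[0,0,0],[0,1.9,-1.1],1],[[0,0,0],[0,1.9,-1.0],1],[[0,0,0],[0,2.0,-0.7],1],[[0,0,0],[0,2.0,-0.6],1],[[0,0,0],[0,0,0],1]]'

```text
time_s: 8.05
tcp_pos: [0.5976, 0.2465, 0.3069]
orientation: [179.7, -0.1, 89.8]
contact_force: [-2.5, -4.6, 10.6]
finger_gap: 0.0107
```

>>> apply_moves --rows '[[[0,0,0],[0,2.1,-0.5],1],[[0,0,0],[0,2.2,-0.3],1],[[0,0,0],[0,2.1,0],1],[[0,0,0],[0,2.1,0.1],1],[[0,0,0],[0,2.1,0.4],1],[[0,0,0],[0,2.1,0.5],1],[[0,0,0],[0,2.0,0.7],1],[[0,0,0],[0,0,0],1]]'

```text
time_s: 8.85
tcp_pos: [0.7448, 0.2454, 0.2948]
orientation: [179.8, -0.0, 89.8]
contact_force: [1.2, -3.2, 1.0]
finger_gap: 0.0107
```

>>> apply_moves --rows '[[[0,0,0],[0,0,0],0.7],[[0,0,0],[0,0,0],0.7],[[0,0,0],[0,0,-1],0.7],[[0,0,0],[0,0,-2],0.7],[[0,0,0],[0,0,-3],0.7],[[0,0,0],[0,0,-3],0.7],[[0,0,0],[0,0,0],0.7]]'

```text
time_s: 9.55
tcp_pos: [0.7421, 0.2491, 0.3915]
orientation: [179.6, -0.3, 90.0]
contact_force: [-0.2, -0.0, 0.2]
finger_gap: 0.0257
```

```bash
cat >> h.py <<'E'
def marks(n,k=1,cams=('top','scene'),f=viewer.mark_of):
    for c in cams: print(n,c,[(np.round(d['point'],3).tolist(),round(d['confidence'],2)) for d in f(c,n)][:k])
E
python3 -c "
from h import *
state()
snap('scene','s2');snap('top','t2')
marks('lid_bar');marks('lid_hinge')"
```

```text
{'time_s': 9.55, 'qpos': [-6.603, 37.518, -33.816, 55.878, 19.838, 90.977, -34.037], 'tcp_pos': [0.742, 0.249, 0.391], 'orientation': [179.561, -0.273, 90.01], 'contact_force': [-0.191, -0.033, 0.177], 'finger_gap': 0.026}
lid_bar top [([0.764, 0.24, 0.303], 0.58)]
lid_bar scene [([0.757, 0.247, 0.303], 0.71)]
lid_hinge top []
lid_hinge scene [([0.65, 0.249, 0.085], 0.59)]
```

View pics/s2.png

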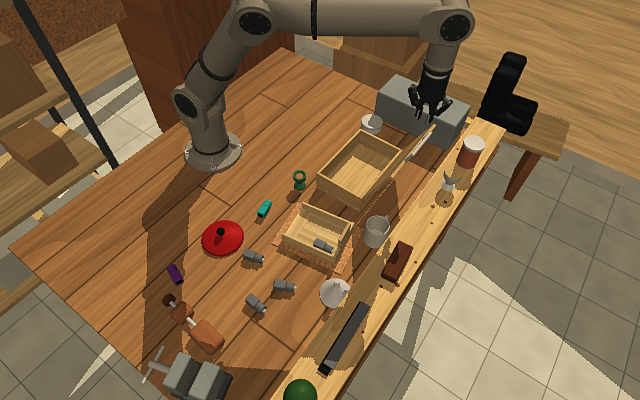

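The lid is open and leaning on its stop: it stands at about (425,145) and the bar reads 116°. Next I'll measure the tip positions and directions.

```bash
cat >> h.py <<'E'
def cam(f):
    return R.from_euler('xyz',f['orientation'],degrees=True).as_matrix(), np.array(f['eye']), np.array(f['intrinsics'])
def rect(f,c,half=0.07,z=0.015,s=4000):
    """rectified patch on plane z about c: rows = -x, cols = -y (robot at the bottom)"""
    M,e,K=cam(f); n=int(2*half*s)
    w=np.array([[c[0]+half,c[1]+half,z],[c[0]+half,c[1]-half,z],[c[0]-half,c[1]-half,z],[c[0]-half,c[1]+half,z]])
    p=(K@M.T@(w-e).T).T; p=(p[:,:2]/p[:,2:]).astype(np.float32)
    H=cv2.getPerspectiveTransform(p,np.float32([[0,0],[n,0],[n,n],[0,n]]))
    return cv2.warpPerspective(f['color'],H,(n,n),flags=cv2.INTER_CUBIC)
def tip(f,c,half=0.06,z=0.015,s=4000):
    im=rect(f,c,half,z,s); hsv=cv2.cvtColor(im,cv2.COLOR_BGR2HSV)
    m=((hsv[...,1]<70)&(hsv[...,2]>60)).astype(np.uint8)
    k,l,st,ce=cv2.connectedComponentsWithStats(m)
    out=[]
    for i in range(1,k):
        if st[i,4]*1e6/s/s<400: continue
        ys,xs=np.nonzero(l==i); q=np.c_[c[0]+half-ys/s, c[1]+half-xs/s]
        mu=q.mean(0); w,v=np.linalg.eigh(np.cov((q-mu).T)); d=v[:,1]
        out.append((np.round(mu,3).tolist(),round(np.degrees(np.arctan2(d[1],d[0]))%180,1),np.round(4*np.sqrt(w)*1000).tolist(),round(st[i,4]*1e6/s/s)))
    return im,m,out
E
python3 - <<'E'
from h import *
rows=[]
for c in('top','scene'):
    f=viewer.grab_frame(c); ims=[]
    for p in([.62,-.30],[.585,-.402],[.468,-.279],[.64,-.112]):
        im,m,o=tip(f,p,z=.015 if p[1]<-.2 else .025); print(c,p,o)
        im[cv2.morphologyEx(m,cv2.MORPH_GRADIENT,np.ones((3,3),np.uint8))>0]=(0,0,255)
        ims.append(cv2.resize(im,(200,200)))
    rows.append(np.hstack(ims))
cv2.imwrite('pics/tips.png',np.vstack(rows))
marks('tip1',9); marks('tray_tab');marks('tray_spout');marks('tray')
E
```

```text
top [0.62, -0.3] [([0.618, -0.304], np.float64(27.8), [34.0, 76.0], 1974)]
top [0.585, -0.402] [([0.584, -0.404], np.float64(178.0), [35.0, 76.0], 2032)]
top [0.468, -0.279] [([0.466, -0.282], np.float64(16.4), [33.0, 76.0], 1907)]
top [0.64, -0.112] [([0.639, -0.116], np.float64(7.8), [31.0, 76.0], 1782)]
scene [0.62, -0.3] [([0.616, -0.298], np.float64(21.1), [31.0, 81.0], 1853)]
scene [0.585, -0.402] [([0.582, -0.4], np.float64(174.6), [30.0, 83.0], 1856)]
scene [0.468, -0.279] [([0.463, -0.276], np.float64(10.2), [30.0, 83.0], 1866)]
scene [0.64, -0.112] [([0.635, -0.109], np.float64(3.0), [28.0, 82.0], 1700)]
tip1 top [([0.64, -0.114, 0.022], 0.71), ([0.371, -0.103, 0.012], 0.71), ([0.469, -0.281, 0.016], 0.7), ([0.585, -0.402, 0.017], 0.67), ([0.299, -0.483, 0.016], 0.66), ([0.62, -0.302, 0.013], 0.46)]
tip1 scene [([0.588, -0.408, 0.016], 0.8), ([0.304, -0.485, 0.017], 0.65), ([0.62, -0.298, 0.013], 0.61), ([0.639, -0.113, 0.025], 0.56), ([0.468, -0.278, 0.012], 0.52), ([0.366, -0.106, 0.018], 0.47)]
tray_tab top [([0.681, -0.06, 0.086], 0.66)]
tray_tab scene [([0.686, -0.06, 0.087], 0.93)]
tray_spout top [([0.486, -0.091, 0.012], 0.7)]
tray_spout scene [([0.486, -0.094, 0.012], 0.76)]
tray top [([0.598, -0.07, 0.01], 0.72)]
tray scene [([0.597, -0.072, 0.0], 0.84)]
```

View pics/tips.png

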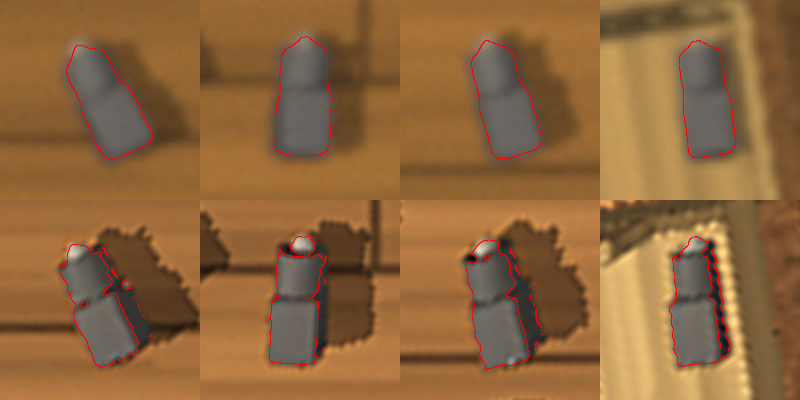

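>>> apply_moves --rows '[[[0,0,0],[-4,-1,1],0.3],[[0,0,0],[-4,-1,1.6],0.3],[[0,0,0],[-4,-1,1.6],0.3],[[0,0,0],[-4,-1,1.6],0.3],[[0,0,0],[-4,-1,1.6],0.3],[[0,0,0],[-4,-1,1.6],0.3],[[0,0,0],[-4,-1,1.6],0.3],[[0,0,0],[-4,-1,1.6],0.3]]'

```text
time_s: 11.15
tcp_pos: [0.6611, -0.0743, 0.262]
orientation: [180.0, 0.0, 90.0]
contact_force: [1.0, 0.2, 0.2]
finger_gap: 0.0595
```

>>> apply_moves --rows '[[[0,0,0],[-4,-1,1.6],0.3],[[0,0,0],[-4,-1,1.6],0.3],[[0,0,0],[-4,-1,1.6],0.3],[[0,0,0],[-4,-1,1.6],0.3],[[0,0,0],[-4,-1,1.6],0.3],[[0,0,0],[-4,-1,1.6],0.3]]'

```text
time_s: 11.75
tcp_pos: [0.6011, -0.3142, 0.166]
orientation: [180.0, 0.0, 90.0]
contact_force: [0.8, -0.4, 0.5]
finger_gap: 0.0597
```

>>> apply_moves --rows '[[[0,0,8.2],[0,0,0],0.3],[[0,0,8.2],[0,0,0],0.3],[[0,0,8.2],[0,0,0],0.3],[[0,0,8.2],[0,0,0],0.3],[[0,0,8.2],[0,0,0],0.3],[[0,0,8.2],[0,0,0],0.3],[[0,0,8.2],[0,0,0],0.3],[[0,0,8.2],[0,0,0],0.3]]'

```text
time_s: 12.55
tcp_pos: [0.6017, -0.3125, 0.1665]
orientation: [180.0, -0.0, 24.0]
contact_force: [0.3, -1.2, 0.0]
finger_gap: 0.0597
```

>>> apply_moves --rows '[[[0,0,0],[0,0,0],0.3],[[0,0,0],[0,0,0],0.3],[[0,0,0],[0,0,0],0.3]]'

```text
time_s: 12.85
tcp_pos: [0.6016, -0.3125, 0.1663]
orientation: [-180.0, -0.0, 24.5]
contact_force: [0.2, 0.3, -0.3]
finger_gap: 0.0599
```

```bash
cat >> h.py <<'E'
def to(p,yaw):
    """turn and shift, tool axes (cm), from the present pose, tool pointing down"""
    s=telemetry.read_state(); M=R.from_euler('xyz',s['orientation'],degrees=True)
    t=R.from_euler('xyz',[180,0,yaw],degrees=True)
    print('turn',np.round((M.inv()*t).as_rotvec(degrees=True),1),'shift after turn',np.round(t.inv().apply(np.array(p)-s['tcp_pos'])*100,2),'shift now',np.round(M.inv().apply(np.array(p)-s['tcp_pos'])*100,2))
E
python3 - <<'E'
from h import *
state(); marks('tip1',8); to([.608,-.306,.004],25)
E
```

```text
{'time_s': 12.85, 'qpos': [32.541, 31.853, -14.884, 91.248, 9.18, 58.097, -50.522], 'tcp_pos': [0.602, -0.312, 0.166], 'orientation': [-179.998, -0.008, 24.539], 'contact_force': [0.179, 0.254, -0.282], 'finger_gap': 0.06}
tip1 top [([0.64, -0.114, 0.022], 0.71), ([0.371, -0.103, 0.012], 0.71), ([0.469, -0.281, 0.016], 0.7), ([0.585, -0.402, 0.017], 0.67), ([0.299, -0.483, 0.016], 0.66), ([0.62, -0.302, 0.013], 0.46)]
tip1 scene [([0.588, -0.408, 0.016], 0.8), ([0.304, -0.485, 0.017], 0.65), ([0.62, -0.298, 0.013], 0.61), ([0.639, -0.113, 0.025], 0.56), ([0.468, -0.278, 0.012], 0.52), ([0.366, -0.106, 0.018], 0.47)]
turn [-0.  -0.  -0.5] shift after turn [ 0.86 -0.32 16.23] shift now [ 0.86 -0.33 16.23]
```

>>> apply_moves --rows '[[[0,0,-0.5],[0.9,-0.3,2.2],0.3],[[0,0,0],[0,0,4],0.3],[[0,0,0],[0,0,4],0.3],[[0,0,0],[0,0,3],0.3],[[0,0,0],[0,0,2],0.3],[[0,0,0],[0,0,1],0.3],[[0,0,0],[0,0,0],0.3]]'

```text
time_s: 13.65
tcp_pos: [0.6077, -0.3058, 0.003]
orientation: [-179.9, 0.1, 24.9]
contact_force: [-0.6, 0.5, -0.7]
finger_gap: 0.0598
```

>>> apply_moves --rows '[[[0,0,0],[0,0,0],1],[[0,0,0],[0,0,0],1],[[0,0,0],[0,0,0],1],[[0,0,0],[0,0,0],1],[[0,0,0],[0,0,0],1]]' --newtons 25

```text
time_s: 14.15
tcp_pos: [0.6097, -0.3066, 0.0061]
orientation: [179.9, -0.1, 24.9]
contact_force: [-0.5, 0.6, 6.5]
finger_gap: 0.0294
```

>>> apply_moves --rows '[[[0,0,0],[0,0,-2],1],[[0,0,0],[0,0,-4],1],[[0,0,0],[0,0,-4],1],[[0,0,0],[0,0,-4],1],[[0,0,0],[0,0,0],1]]'

```text
time_s: 14.65
tcp_pos: [0.6123, -0.3075, 0.1515]
orientation: [179.5, -0.4, 24.9]
contact_force: [1.4, 0.1, 0.3]
finger_gap: 0.0297
```

```bash
sed -i 's/    for c in cams: print/    for c in cams:\n        viewer.grab_frame(c)\n        print/' h.py
python3 - <<'E'
from h import *
def T(x,y):
    a=np.radians(8.7); return np.array([.5965+np.cos(a)*x-np.sin(a)*y, -.0745+np.sin(a)*x+np.cos(a)*y])
s=state(); marks('tip1',8)
a=np.radians(8.7); print(T(.03,.035),T(-.05,.03),T(-.05,-.035))
to([*T(.02,.035),.14],8.7)
E
```

```text
{'time_s': 14.65, 'qpos': [31.782, 33.041, -14.928, 91.374, 9.786, 56.209, -51.346], 'tcp_pos': [0.612, -0.308, 0.151], 'orientation': [179.513, -0.436, 24.858], 'contact_force': [1.364, 0.079, 0.251], 'finger_gap': 0.03}
tip1 top [([0.467, -0.278, 0.017], 0.76), ([0.367, -0.102, 0.015], 0.59), ([0.642, -0.114, 0.022], 0.5), ([0.622, -0.303, 0.156], 0.49)]
tip1 scene [([0.3, -0.48, 0.019], 0.68), ([0.618, -0.301, 0.154], 0.59), ([0.587, -0.41, 0.014], 0.53), ([0.637, -0.108, 0.028], 0.52), ([0.468, -0.279, 0.015], 0.49), ([0.484, -0.566, 0.003], 0.26), ([0.482, -0.095, 0.012], 0.23)]
[ 0.62086069 -0.03536489] [ 0.54253748 -0.05240822] [ 0.55236943 -0.11666033]
turn [-0.1  0.1 16.2] shift after turn [  4.41 -26.53   0.3 ] shift now [ 11.63 -24.25   0.32]
```

>>> apply_moves --rows '[[[0,0,8.1],[0,0,0],1],[[0,0,8.1],[0,0,0],1],[[0,0,0],[0.6,-4,0],1],[[0,0,0],[0.6,-4,0],1],[[0,0,0],[0.6,-4,0],1],[[0,0,0],[0.6,-4,0],1],[[0,0,0],[0.6,-4,0],1],[[0,0,0],[0.6,-4,0],1]]'

```text
time_s: 15.65
tcp_pos: [0.6065, -0.0618, 0.1424]
orientation: [-180.0, 0.2, 8.7]
contact_force: [0.6, 0.2, -0.4]
finger_gap: 0.0295
```

>>> apply_moves --rows '[[[0,0,0],[0.3,-2,1],1],[[0,0,0],[0,0,3],1],[[0,0,0],[0,0,3],1],[[0,0,0],[0,0,2],1],[[0,0,0],[0,0,0],1],[[0,0,0],[0,0,0],1]]'

```text
time_s: 16.25
tcp_pos: [0.6071, -0.0431, 0.0534]
orientation: [-180.0, 0.1, 8.7]
contact_force: [0.6, -0.1, 0.0]
finger_gap: 0.0294
```

```bash
cat >> h.py <<'E'
def T(x,y):
    a=np.radians(8.7); return np.array([.5965+np.cos(a)*x-np.sin(a)*y, -.0745+np.sin(a)*x+np.cos(a)*y])
E
python3 - <<'E'
from h import *
state(); to([*T(.015,.03),.020],8.7)
E
```

```text
{'time_s': 16.25, 'qpos': [7.859, 34.049, -12.901, 105.216, 10.736, 42.046, -92.238], 'tcp_pos': [0.607, -0.043, 0.053], 'orientation': [-179.973, 0.13, 8.68], 'contact_force': [0.554, -0.136, 0.021], 'finger_gap': 0.029}
turn [-0.   0.1 -0. ] shift after turn [-0.03 -0.06  3.34] shift now [-0.02 -0.06  3.34]
```

>>> apply_moves --rows '[[[0,0,0],[0,0,2],1],[[0,0,0],[0,0,1.2],1],[[0,0,0],[0,0,0],1],[[0,0,0],[0,0,0],0.53],[[0,0,0],[0,0,0],0.53],[[0,0,0],[0,0,0],0.53],[[0,0,0],[0,0,-2],0.53]]'

```text
time_s: 16.95
tcp_pos: [0.6062, -0.0432, 0.0409]
orientation: [-180.0, 0.2, 8.7]
contact_force: [-0.8, -0.2, 0.2]
finger_gap: 0.0399
```

>>> apply_moves --rows '[[[0,0,0],[0,0,-3],0.53],[[0,0,0],[0,0,-4],0.53],[[0,0,0],[0,0,-4],0.3],[[0,0,0],[0,4,0],0.3],[[0,0,0],[0,4,0],0.3],[[0,0,0],[0,4,0],0.3],[[0,0,0],[0,4,0],0.3],[[0,0,0],[0,4,0],0.3]]'

```text
time_s: 17.75
tcp_pos: [0.6382, -0.2426, 0.1531]
orientation: [180.0, -0.1, 8.7]
contact_force: [0.1, -0.9, -0.1]
finger_gap: 0.0596
```

Run:
```python
from h import *
state(); marks('tip1',8); 
f=snap('top','t3'); g=snap('scene','s3')
for p in([.585,-.402],[.468,-.279],T(.03,.03)): print([tip(x,p)[2] for x in(f,g)])
cv2.imwrite('pics/tray3.png',np.hstack([cv2.resize(rect(x,[.6,-.08],.14,.03,2000),(400,400)) for x in(f,g)]))
to([.574,-.4035,.008],-3)
```

```text
{'time_s': 17.75, 'qpos': [23.659, 32.727, -11.66, 91.328, 7.52, 56.655, -71.658], 'tcp_pos': [0.638, -0.243, 0.153], 'orientation': [179.974, -0.053, 8.675], 'contact_force': [0.064, -0.872, -0.071], 'finger_gap': 0.06}
tip1 top [([0.618, -0.042, 0.021], 0.65), ([0.298, -0.481, 0.014], 0.64), ([0.468, -0.282, 0.015], 0.5), ([0.368, -0.1, 0.016], 0.5), ([0.643, -0.116, 0.025], 0.46)]
tip1 scene [([0.638, -0.115, 0.026], 0.74), ([0.3, -0.482, 0.016], 0.65), ([0.366, -0.107, 0.014], 0.61), ([0.471, -0.279, 0.016], 0.53), ([0.589, -0.407, 0.017], 0.48), ([0.618, -0.042, 0.022], 0.45)]
[[([0.585, -0.395], np.float64(4.7), [119.0, 137.0], 11027)], [([0.581, -0.399], np.float64(174.9), [30.0, 83.0], 1842)]]
[[([0.468, -0.307], np.float64(1.1), [81.0, 126.0], 6439)], [([0.463, -0.276], np.float64(10.2), [30.0, 83.0], 1861)]]
[[([0.617, -0.042], np.float64(10.7), [31.0, 77.0], 1854)], [([0.632, -0.096], np.float64(179.6), [11.0, 77.0], 611), ([0.61, -0.03], np.float64(3.2), [31.0, 83.0], 1912)]]
turn [-0.1 -0.  11.8] shift after turn [-5.56 16.74 14.45] shift now [-8.86 15.27 14.44]
```

View pics/tray3.png

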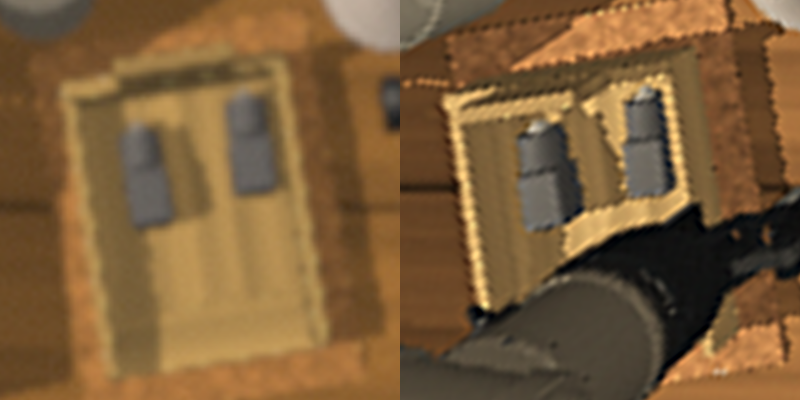

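Two tips now lie in the tray, at (147,175) and (252,145) in the left panel, both well inside. On to tip B.

>>> apply_moves --rows '[[[0,0,6],[0,0,0],0.3],[[0,0,5.8],[0,0,0],0.3],[[0,0,0],[-1.4,4.2,0],0.3],[[0,0,0],[-1.4,4.2,0],0.3],[[0,0,0],[-1.4,4.2,0],0.3],[[0,0,0],[-1.4,4.2,0],0.3],[[0,0,0],[0,0,3],0.3],[[0,0,0],[0,0,3],0.3]]'

```text
time_s: 18.85
tcp_pos: [0.5733, -0.4066, 0.0931]
orientation: [179.9, -0.2, -3.2]
contact_force: [0.3, 0.4, 0.2]
finger_gap: 0.0596
```

>>> apply_moves --rows '[[[0,0,0],[0,0,3],0.3],[[0,0,0],[0,0,3],0.3],[[0,0,0],[0,0,2.4],0.3],[[0,0,0],[0,0,0],0.3],[[0,0,0],[0,0,0],0.3]]'

```text
time_s: 19.35
tcp_pos: [0.5738, -0.4042, 0.0088]
orientation: [-180.0, -0.0, -3.0]
contact_force: [0.0, -0.3, 0.2]
finger_gap: 0.06
```

>>> apply_moves --rows '[[[0,0,0],[0,0,0],1],[[0,0,0],[0,0,0],1],[[0,0,0],[0,0,0],1],[[0,0,0],[0,0,0],1],[[0,0,0],[0,0,0],1]]' --newtons 25

```text
time_s: 19.85
tcp_pos: [0.5743, -0.4061, 0.0104]
orientation: [179.9, -0.2, -3.1]
contact_force: [-1.2, 0.8, 6.6]
finger_gap: 0.0295
```

>>> apply_moves --rows '[[[0,0,0],[0,0,-2],1],[[0,0,0],[0,0,-4],1],[[0,0,0],[0,0,-4],1],[[0,0,0],[0,0,-4],1],[[0,0,-6],[0,0,0],1],[[0,0,-5.7],[0,0,0],1],[[0,0,0],[0,0,0],1]]'

```text
time_s: 20.55
tcp_pos: [0.5728, -0.4058, 0.1491]
orientation: [180.0, -0.0, 8.6]
contact_force: [0.2, -0.3, -0.8]
finger_gap: 0.0296
```

Run:
```python
from h import *
state(); to([*T(-.065,.03),.14],8.7)
```

```text
{'time_s': 20.55, 'qpos': [37.178, 34.55, -10.302, 88.589, 6.91, 57.43, -56.462], 'tcp_pos': [0.573, -0.406, 0.149], 'orientation': [179.969, -0.044, 8.601], 'contact_force': [0.216, -0.308, -0.816], 'finger_gap': 0.03}
turn [ 0.  -0.  -0.1] shift after turn [  0.85 -35.39   0.91] shift now [  0.79 -35.4    0.89]
```

>>> apply_moves --rows '[[[0,0,0],[0.2,-4.4,0],1],[[0,0,0],[0.2,-4.4,0],1],[[0,0,0],[0.2,-4.4,0],1],[[0,0,0],[0.2,-4.4,0],1],[[0,0,0],[0.2,-4.4,0],1],[[0,0,0],[0.2,-4.4,0],1],[[0,0,0],[0,-4.4,0],1],[[0,0,0],[0,-4.4,0],1]]'

```text
time_s: 21.35
tcp_pos: [0.5318, -0.0541, 0.1484]
orientation: [180.0, -0.0, 8.4]
contact_force: [0.8, 0.8, -1.4]
finger_gap: 0.0297
```

>>> apply_moves --rows '[[[0,0,0],[0,0,3],1],[[0,0,0],[0,0,3],1],[[0,0,0],[0,0,3],1],[[0,0,0],[0,0,2],1],[[0,0,0],[0,0,1.4],1],[[0,0,0],[0,0,0],1]]'

```text
time_s: 21.95
tcp_pos: [0.5318, -0.0557, 0.0231]
orientation: [-180.0, 0.1, 8.5]
contact_force: [-0.2, -0.6, -1.1]
finger_gap: 0.029
```

>>> apply_moves --rows '[[[0,0,0],[0,0,0],0.53],[[0,0,0],[0,0,0],0.53],[[0,0,0],[0,0,0],0.53],[[0,0,0],[0,0,-2],0.53],[[0,0,0],[0,0,-3],0.53],[[0,0,0],[0,0,-4],0.53],[[0,0,0],[0,0,-4],0.3],[[0,0,0],[0,0,0],0.3]]'

```text
time_s: 22.75
tcp_pos: [0.5362, -0.0558, 0.1604]
orientation: [179.9, -0.6, 8.5]
contact_force: [-0.3, 0.6, 0.0]
finger_gap: 0.0594
```

Run:
```python
from h import *
state(); to([.455,-.282,.15],14); marks('tip1',8)
```

```text
{'time_s': 22.75, 'qpos': [12.813, 19.992, -16.483, 111.319, 7.472, 49.063, -89.035], 'tcp_pos': [0.536, -0.056, 0.16], 'orientation': [179.866, -0.615, 8.542], 'contact_force': [-0.253, 0.583, 0.048], 'finger_gap': 0.059}
turn [ 0.2 -0.6 -5.5] shift after turn [-13.35  19.99   1.04] shift now [-11.4   21.16   0.97]
tip1 top [([0.301, -0.481, 0.013], 0.52), ([0.428, -0.242, 0.015], 0.47)]
tip1 scene [([0.547, -0.061, 0.027], 0.76), ([0.366, -0.109, 0.016], 0.63), ([0.302, -0.483, 0.015], 0.62), ([0.43, -0.238, 0.012], 0.56), ([0.616, -0.043, 0.025], 0.52), ([0.638, -0.113, 0.028], 0.44)]
```

Tip C has been knocked to about (0.429,-0.240), so I'll re-measure it.

Run:
```python
from h import *
f=snap('top','t4'); g=snap('scene','s4'); ims=[]
for x in(f,g):
    im,m,o=tip(x,[.429,-.24]); print(o); ims.append(cv2.resize(im,(400,400)))
cv2.imwrite('pics/c4.png',np.hstack(ims)); marks('tip1',8)
```

```text
[([0.427, -0.244], np.float64(45.6), [32.0, 78.0], 1902)]
[([0.424, -0.237], np.float64(36.7), [31.0, 80.0], 1871)]
tip1 top [([0.301, -0.482, 0.015], 0.54), ([0.428, -0.24, 0.017], 0.46), ([0.642, -0.116, 0.02], 0.37)]
tip1 scene [([0.427, -0.237, 0.015], 0.74), ([0.618, -0.04, 0.024], 0.71), ([0.301, -0.481, 0.016], 0.63), ([0.544, -0.057, 0.024], 0.53), ([0.638, -0.114, 0.029], 0.51), ([0.364, -0.107, 0.016], 0.45)]
```

View pics/c4.png

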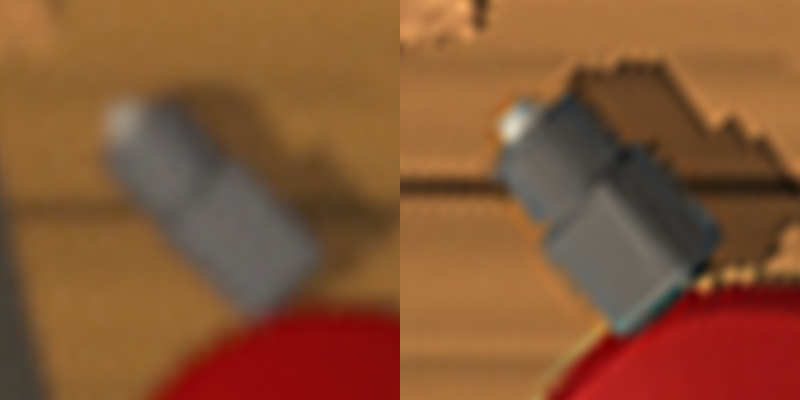

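>>> apply_moves --rows '[[[0,0,-7.1],[0,0,0],0.38],[[0,0,-7.1],[0,0,0],0.38],[[0,0,-7.1],[0,0,0],0.38],[[0,0,-7.1],[0,0,0],0.38],[[0,0,-7.1],[0,0,0],0.38],[[0,0,0],[-3.5,1,0],0.38],[[0,0,0],[-3.5,1,0],0.38],[[0,0,0],[-3.5,1,0],0.38]]'

```text
time_s: 24.05
tcp_pos: [0.477, -0.1511, 0.154]
orientation: [-180.0, 0.0, 44.1]
contact_force: [0.0, -0.8, 0.9]
finger_gap: 0.053
```

>>> apply_moves --rows '[[[0,0,0],[-3.5,1,0],0.38],[[0,0,0],[-3.5,1,0],0.38],[[0,0,0],[-3.5,0.7,0],0.38],[[0,0,0],[0,0,3],0.38],[[0,0,0],[0,0,0],0.38],[[0,0,0],[0,0,0],0.38]]'

```text
time_s: 24.65
tcp_pos: [0.4211, -0.2419, 0.1241]
orientation: [-179.9, 0.0, 44.1]
contact_force: [0.3, -0.8, 0.1]
finger_gap: 0.0525
```

Run:
```python
from h import *
state(); to([.4255,-.243,.010],44); marks('tip1',8,('scene',))
```

```text
{'time_s': 24.65, 'qpos': [38.964, 19.096, -19.389, 119.092, 9.049, 43.277, -31.922], 'tcp_pos': [0.421, -0.242, 0.124], 'orientation': [-179.894, 0.0, 44.134], 'contact_force': [0.293, -0.769, 0.066], 'finger_gap': 0.052}
turn [-0.1  0.   0.1] shift after turn [ 0.24  0.38 11.41] shift now [ 0.24  0.41 11.41]
tip1 scene [([0.364, -0.106, 0.016], 0.74), ([0.303, -0.484, 0.016], 0.64), ([0.547, -0.058, 0.028], 0.62), ([0.638, -0.112, 0.024], 0.59), ([0.43, -0.237, 0.014], 0.57), ([0.617, -0.04, 0.022], 0.47)]
```

>>> apply_moves --rows '[[[0,0,0],[0.3,0.3,2.4],0.38],[[0,0,0],[0,0,3],0.38],[[0,0,0],[0,0,3],0.38],[[0,0,0],[0,0,2],0.38],[[0,0,0],[0,0,1],0.38],[[0,0,0],[0,0,0],0.38],[[0,0,0],[0,0,0],0.38]]'

```text
time_s: 25.45
tcp_pos: [0.4264, -0.2428, 0.0113]
orientation: [179.9, -0.0, 44.1]
contact_force: [0.4, -0.0, 0.1]
finger_gap: 0.053
```

>>> apply_moves --rows '[[[0,0,0],[0,0,0],1],[[0,0,0],[0,0,0],1],[[0,0,0],[0,0,0],1],[[0,0,0],[0,0,0],1],[[0,0,0],[0,0,0],1]]' --newtons 25

```text
time_s: 25.95
tcp_pos: [0.4262, -0.2432, 0.0115]
orientation: [179.9, -0.0, 44.1]
contact_force: [-0.3, 0.5, 7.0]
finger_gap: 0.0293
```

>>> apply_moves --rows '[[[0,0,0],[0,0,-2],1],[[0,0,0],[0,0,-4],1],[[0,0,0],[0,0,-4],1],[[0,0,0],[0,0,-4],1],[[0,0,7.1],[0,0,0],1],[[0,0,7.1],[0,0,0],1],[[0,0,7.1],[0,0,0],1],[[0,0,7.1],[0,0,0],1]]'

```text
time_s: 26.75
tcp_pos: [0.4252, -0.243, 0.1509]
orientation: [180.0, -0.0, 15.4]
contact_force: [0.5, 0.6, 0.3]
finger_gap: 0.0294
```

>>> apply_moves --rows '[[[0,0,7.1],[0,0,0],1],[[0,0,0],[0,0,0],1],[[0,0,0],[0,0,0],1]]'

```text
time_s: 27.05
tcp_pos: [0.4253, -0.2428, 0.1506]
orientation: [180.0, -0.0, 8.8]
contact_force: [0.2, 0.3, -0.3]
finger_gap: 0.0295
```

Run:
```python
from h import *
state(); to([*T(-.05,-.032),.021],8.7); marks('tip1',8,('scene',));marks('kettle_lid')
```

```text
{'time_s': 27.05, 'qpos': [34.15, 16.548, -13.726, 117.773, 5.383, 46.234, -63.987], 'tcp_pos': [0.425, -0.243, 0.151], 'orientation': [179.982, -0.013, 8.768], 'contact_force': [0.243, 0.252, -0.254], 'finger_gap': 0.029}
turn [ 0.  -0.   0.1] shift after turn [ 14.46 -10.85  12.96] shift now [ 14.47 -10.83  12.96]
tip1 scene [([0.545, -0.058, 0.026], 0.77), ([0.616, -0.038, 0.02], 0.71), ([0.638, -0.111, 0.027], 0.65), ([0.364, -0.104, 0.016], 0.44), ([0.3, -0.481, 0.016], 0.44), ([0.43, -0.241, 0.154], 0.42)]
kettle_lid top [([0.322, -0.284, 0.003], 0.63)]
kettle_lid scene [([0.324, -0.284, -0.001], 0.65)]
```

>>> apply_moves --rows '[[[0,0,0],[3.6,-2.7,0],1],[[0,0,0],[3.6,-2.7,0],1],[[0,0,0],[3.6,-2.7,0],1],[[0,0,0],[3.6,-2.7,1],1],[[0,0,0],[0,0,3],1],[[0,0,0],[0,0,3],1],[[0,0,0],[0,0,3],1],[[0,0,0],[0,0,0],1]]'

```text
time_s: 28.15
tcp_pos: [0.5485, -0.1141, 0.0467]
orientation: [-179.9, 0.4, 8.6]
contact_force: [-1.2, -0.3, -0.2]
finger_gap: 0.0296
```

>>> apply_moves --rows '[[[0,0,0],[0,0,2],1],[[0,0,0],[0,0,1],1],[[0,0,0],[0,0,0],1],[[0,0,0],[0,0,0],0.53],[[0,0,0],[0,0,0],0.53],[[0,0,0],[0,0,0],0.53],[[0,0,0],[0,0,-2],0.53],[[0,0,0],[0,0,-3],0.53]]'

```text
time_s: 28.95
tcp_pos: [0.5501, -0.1144, 0.0696]
orientation: [-179.9, 0.2, 8.6]
contact_force: [0.3, -0.9, -0.2]
finger_gap: 0.0399
```

>>> apply_moves --rows '[[[0,0,0],[0,0,-4],0.53],[[0,0,0],[0,0,-4],0.53],[[0,0,0],[0,0,-4],0.4],[[0,0,0],[0,3,-2],0.4],[[0,0,0],[0,4,0],0.4],[[0,0,0],[0,4,0],0.4],[[0,0,0],[0,4,0],0.4],[[0,0,0],[0,0,0],0.4]]'

```text
time_s: 29.75
tcp_pos: [0.5728, -0.2705, 0.2103]
orientation: [179.8, 0.0, 8.1]
contact_force: [0.4, -0.4, -1.0]
finger_gap: 0.0511
```

Run:
```python
from h import *
s=state(); 
for n,k in(('tip1',8),('tray_tab',1),('tray_spout',1),('tray',1),('lid_bar',1),('mat',1)): marks(n,k)
f=snap('top','t5'); g=snap('scene','s5')
cv2.imwrite('pics/tray5.png',np.hstack([cv2.resize(rect(x,[.6,-.08],.16,.03,2000),(400,400)) for x in(f,g)]))
```

```text
{'time_s': 29.75, 'qpos': [29.347, 25.166, -13.205, 95.699, 6.695, 59.843, -67.951], 'tcp_pos': [0.573, -0.271, 0.21], 'orientation': [179.789, 0.047, 8.062], 'contact_force': [0.433, -0.44, -1.031], 'finger_gap': 0.051}
tip1 top [([0.68, -0.062, 0.086], 0.71), ([0.639, -0.116, 0.021], 0.7), ([0.544, -0.051, 0.027], 0.63), ([0.367, -0.103, 0.012], 0.63), ([0.557, -0.115, 0.026], 0.61), ([0.618, -0.041, 0.022], 0.48)]
tip1 scene [([0.301, -0.484, 0.017], 0.77), ([0.638, -0.111, 0.028], 0.73), ([0.543, -0.059, 0.026], 0.72), ([0.617, -0.042, 0.023], 0.59), ([0.558, -0.11, 0.028], 0.49), ([0.478, -0.566, 0.001], 0.24)]
tray_tab top [([0.684, -0.062, 0.085], 0.89)]
tray_tab scene [([0.683, -0.062, 0.088], 0.92)]
tray_spout top [([0.484, -0.088, 0.013], 0.75)]
tray_spout scene [([0.482, -0.091, 0.015], 0.86)]
tray top [([0.599, -0.069, 0.005], 0.6)]
tray scene [([0.598, -0.072, 0.006], 0.81)]
lid_bar top [([0.763, 0.243, 0.301], 0.77)]
lid_bar scene [([0.552, 0.245, 0.001], 0.74)]
mat top [([0.484, -0.088, 0.013], 0.5)]
mat scene []
```

View pics/tray5.png

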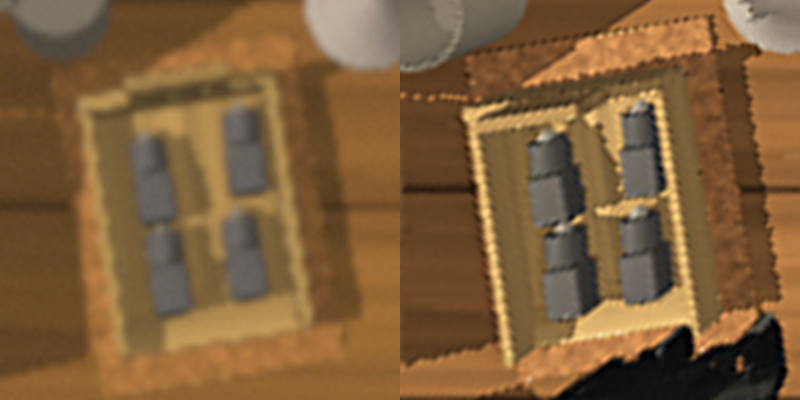

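All four tips are in the tray: (152,175), (245,150), (167,270) and (242,255) in the left panel. Tipping out needs a large tool tilt, so before moving I'll fit a kinematic model from the logged states to check that the pour is reachable.

```bash
cat > kin.py <<'E'
import numpy as np, itertools
from scipy.spatial.transform import Rotation as R
from scipy.optimize import least_squares
D=[([62.331,27.331,1.282,89.117,-.66,63.558,-4.76],[.247,-.628,.231],[179.998,-.002,21.476]),
([.306,11.521,-41.799,114.444,9.148,57.287,-46.025],[.405,.23,.231],[-179.998,.052,89.868]),
([-6.603,37.518,-33.816,55.878,19.838,90.977,-34.037],[.742,.249,.391],[179.561,-.273,90.01]),
([32.541,31.853,-14.884,91.248,9.18,58.097,-50.522],[.602,-.312,.166],[-179.998,-.008,24.539]),
([7.859,34.049,-12.901,105.216,10.736,42.046,-92.238],[.607,-.043,.053],[-179.973,.13,8.68]),
([37.178,34.55,-10.302,88.589,6.91,57.43,-56.462],[.573,-.406,.149],[179.969,-.044,8.601]),
([38.964,19.096,-19.389,119.092,9.049,43.277,-31.922],[.421,-.242,.124],[-179.894,0,44.134]),
([34.15,16.548,-13.726,117.773,5.383,46.234,-63.987],[.425,-.243,.151],[179.982,-.013,8.768]),
([29.347,25.166,-13.205,95.699,6.695,59.843,-67.951],[.573,-.271,.21],[179.789,.047,8.062])]
rz=lambda a:R.from_euler('z',a,degrees=True); ry=lambda a:R.from_euler('y',a,degrees=True)
def fk(q,p,s):
    c1,c7,h,L1,a,a2,L2,b,Lt=p
    A=rz(s[0]*q[0]+c1); x=np.array([0,0,h])
    A=A*ry(q[1])*rz(s[1]*q[2]); x=x+A.apply([a,0,L1])
    A=A*ry(q[3]); x=x+A.apply([a2,0,L2])
    A=A*rz(s[2]*q[4])*ry(q[5]); x=x+A.apply([b,0,Lt])
    return x,A*rz(s[3]*q[6]+c7)
def res(p,s):
    o=[]
    for q,x,e in D:
        X,A=fk(q,p,s); o+=list((X-x)*10)+list((R.from_euler('xyz',e,degrees=True).inv()*A).as_rotvec())
    return np.array(o)
def fit():
    best=None
    for s in itertools.product([1,-1],repeat=4):
        for c7 in(0,90,180,-90):
            r=least_squares(res,[0,c7,.3,.4,0,0,.4,0,.25],args=(s,),max_nfev=60)
            if best is None or r.cost<best[0]: best=(r.cost,s,r.x)
    return best
if __name__=='__main__':
    b=fit(); print(b); np.save('kin.npy',np.r_[b[2],b[1]]); print(np.round(res(b[2],b[1]).reshape(-1,6),3))
E
python3 kin.py
```

```text
(np.float64(0.04355651507095987), (-1, -1, -1, -1), array([-5.39345097e+00, -2.75393214e+02,  2.25463984e-02,  5.63144183e-01,
        1.89081056e-02,  1.07273805e-02,  4.73237491e-01,  2.29990555e-02,
        6.85451810e-02]))
[[-0.022  0.029 -0.057  0.     0.     0.   ]
 [ 0.017  0.109  0.071  0.     0.     0.   ]
 [ 0.071 -0.116  0.021 -0.    -0.001 -0.   ]
 [-0.018 -0.044 -0.024 -0.    -0.    -0.   ]
 [-0.006  0.01  -0.018  0.     0.     0.   ]
 [-0.039 -0.039 -0.051 -0.    -0.    -0.   ]
 [ 0.044  0.108  0.041 -0.     0.     0.   ]
 [ 0.03   0.141  0.026 -0.    -0.    -0.   ]
 [-0.006  0.022 -0.009  0.    -0.     0.   ]]
```

>>> apply_moves --rows '[[[8,0,0],[0,0,0],0.4],[[8,0,0],[0,0,0],0.4],[[8,0,0],[0,0,0],0.4],[[0,0,0],[0,0,0],0.4],[[0,0,0],[0,0,0],0.4],[[0,0,0],[0,0,0],0.4]]'

```text
time_s: 31.65
tcp_pos: [0.5745, -0.2613, 0.2109]
orientation: [-156.1, -0.0, 8.7]
contact_force: [0.9, 0.3, 0.1]
finger_gap: 0.0512
```

```bash
python3 -c "
from h import *
state()"
```

```text
{'time_s': 31.65, 'qpos': [40.306, 34.429, -18.053, 84.936, -10.212, 75.457, -53.464], 'tcp_pos': [0.575, -0.261, 0.211], 'orientation': [-156.063, -0.05, 8.701], 'contact_force': [0.923, 0.256, 0.137], 'finger_gap': 0.051}
```

>>> apply_moves --rows '[[[-8,0,0],[0,0,0],0.4],[[-8,0,0],[0,0,0],0.4],[[-8,0,0],[0,0,0],0.4],[[0,-8,0],[0,0,0],0.4],[[0,-8,0],[0,0,0],0.4],[[0,-8,0],[0,0,0],0.4],[[0,0,0],[0,0,0],0.4],[[0,0,0],[0,0,0],0.4]]'

```text
time_s: 32.45
tcp_pos: [0.5749, -0.261, 0.2101]
orientation: [180.0, 23.9, 8.8]
contact_force: [0.3, -0.2, -0.5]
finger_gap: 0.0511
```

```bash
python3 -c "
from h import *
state()"
```

```text
{'time_s': 32.45, 'qpos': [19.613, 36.734, -8.891, 80.003, 13.352, 86.488, -73.337], 'tcp_pos': [0.575, -0.261, 0.21], 'orientation': [179.999, 23.86, 8.776], 'contact_force': [0.306, -0.153, -0.526], 'finger_gap': 0.051}
```

>>> apply_moves --rows '[[[0,8,0],[0,0,0],0.4],[[0,8,0],[0,0,0],0.4],[[0,8,0],[0,0,0],0.4],[[0,0,0],[0,0,0],0.4],[[0,0,0],[0,0,0],0.4],[[0,0,0],[0,0,0],0.4]]'

```text
time_s: 33.05
tcp_pos: [0.5747, -0.2627, 0.2115]
orientation: [179.9, -0.1, 8.6]
contact_force: [0.5, 0.4, 0.3]
finger_gap: 0.0514
```

```bash
python3 -c "
from h import *
state()"
```

```text
{'time_s': 33.05, 'qpos': [28.878, 24.953, -13.395, 95.864, 6.512, 59.84, -67.976], 'tcp_pos': [0.575, -0.263, 0.212], 'orientation': [179.939, -0.085, 8.603], 'contact_force': [0.455, 0.417, 0.335], 'finger_gap': 0.051}
```

```bash
python3 - <<'E'
s=open('kin.py').read()
s=s.replace("59.843,-67.951],[.573,-.271,.21],[179.789,.047,8.062])]","""59.843,-67.951],[.573,-.271,.21],[179.789,.047,8.062]),
([40.306,34.429,-18.053,84.936,-10.212,75.457,-53.464],[.5745,-.2613,.2109],[-156.063,-.05,8.701]),
([19.613,36.734,-8.891,80.003,13.352,86.488,-73.337],[.5749,-.261,.2101],[179.999,23.86,8.776])]""")
s=s[:s.index('def fk')]+'''def fk(q,p,s=(-1,-1,-1,-1)):
    c1,c7,h,L1,a,a2,L2,b,Lt,x0,y0,y1,y2,y3=p
    A=rz(s[0]*q[0]+c1); x=np.array([0,0,h])+A.apply([x0,y0,0])
    A=A*ry(q[1])*rz(s[1]*q[2]); x=x+A.apply([a,y1,L1])
    A=A*ry(q[3]); x=x+A.apply([a2,y2,L2])
    A=A*rz(s[2]*q[4])*ry(q[5]); x=x+A.apply([b,y3,Lt])
    return x,A*rz(s[3]*q[6]+c7)
def res(p):
    o=[]
    for q,x,e in D:
        X,A=fk(q,p); o+=list((X-x)*10)+list((R.from_euler('xyz',e,degrees=True).inv()*A).as_rotvec())
    return np.array(o+list(1e-3*np.array(p[2:])))
if __name__=='__main__':
    r=least_squares(res,[-5,-275,.3,.4,0,0,.4,0,.25,0,0,0,0,0]); print(r.cost,np.round(r.x,4)); print(np.round(res(r.x)[:66].reshape(-1,6)*100)); np.save('kin.npy',r.x)
'''
open('kin.py','w').write(s)
E
python3 kin.py
```

```text
6.615412299388342e-05 [ 4.470000e-02 -2.699558e+02  2.864000e-01  5.427000e-01  6.000000e-04
 -2.000000e-04  4.725000e-01  5.000000e-04  3.272000e-01 -5.000000e-04
 -3.080000e-02 -1.610000e-02 -1.590000e-02  2.000000e-04]
[[ 0. -0.  0.  0.  0. -0.]
 [ 0. -0.  0.  0. -0. -0.]
 [ 0.  0.  0.  0.  0. -0.]
 [-0. -0.  0.  0. -0. -0.]
 [ 0. -0.  0.  0.  0. -0.]
 [-0.  0. -0. -0.  0. -0.]
 [-0.  0.  0.  0.  0. -0.]
 [ 0.  0. -0.  0. -0. -0.]
 [-0.  0.  0. -0.  0. -0.]
 [ 0.  0. -0.  0. -0.  0.]
 [ 0. -0. -0. -0. -0.  0.]]
```

```bash
cat >> kin.py <<'E'
lo=np.array([-169.35,-19.33,-80.79,13.8,-78.32,9.67,-169.56]);hi=np.array([169.35,120.38,83.38,139.57,258.32,109.79,169.56])
def ik(q0,x,A,P,w=2e-4):
    f=lambda q:np.r_[(lambda X,B:np.r_[(X-x)*10,(A.inv()*B).as_rotvec()])(*fk(q,P)),w*(q-q0)]
    r=least_squares(f,np.clip(q0,lo+.01,hi-.01),bounds=(lo,hi),x_scale=10.)
    return r.x,np.linalg.norm(f(r.x)[:3])*100,np.degrees(np.linalg.norm(f(r.x)[3:6]))
def tool(psi,tau): # tray yaw, spout-down tilt
    return rz(psi)*ry(-tau)*R.from_euler('xyz',[180,0,90],degrees=True)
E
cat > sim.py <<'E'
from kin import *
P=np.load('kin.npy'); q0=np.array(D[8][0])
q1,_,_=ik(q0,np.array([.684,-.0615,.06]),tool(8.3,0),P); print(np.round(q1))
for psi in(-40,-25,-10,8,25,40,60):
    print('psi',psi); q=q1.copy()
    way=[((.684,-.0615,.3),8.3,0),((.62,.15,.36),(8.3+psi)/2,0)]
    u=np.array([np.cos(np.radians(psi)),np.sin(np.radians(psi))])
    for tau in(0,8,16,24,32,40,48,56,64,70):
        t=np.radians(tau); rx=-.201*np.cos(t)+.042*np.sin(t); rzz=-.201*np.sin(t)-.042*np.cos(t)
        f=min(1,tau/50); sp=np.array([.50+.07*f,.246]); c=sp-rx*u
        way.append(((*c,max(.36-.07*f,.1+.0-rzz)),psi,tau))
    for x,ps,tau in way:
        qn,e,ea=ik(q,np.array(x),tool(ps,tau),P); 
        if tau in(0,32,48,56,64,70): print(tau,np.round(x,2),np.round(qn).astype(int),round(e,1),round(ea,1),'dq',int(abs(qn-q).max()))
        q=qn
E
python3 sim.py
```

```text
[ 21.  43. -32.  93.  27.  53. -12.]
psi -40
0 [ 0.68 -0.06  0.3 ] [ 24  30 -37  81  18  75  -5] 0.0 0.0 dq 22
0 [0.62 0.15 0.36] [  7  23 -37  83  14  79 -46] 0.0 0.0 dq 40
0 [0.65 0.12 0.36] [  6  25 -31  79  13  80 -65] 0.0 0.0 dq 19
32 [0.66 0.15 0.32] [-11  20 -27  98  45  64 -97] 0.0 0.0 dq 10
48 [0.65 0.18 0.29] [ -23   22  -25  105   64   69 -119] 0.0 0.0 dq 10
56 [0.63 0.2  0.29] [ -28   24  -25  108   71   75 -128] 0.0 0.0 dq 9
64 [0.61 0.21 0.3 ] [ -34   26  -24  110   75   83 -135] 0.0 0.0 dq 7
70 [0.59 0.23 0.3 ] [ -38   28  -23  111   78   89 -140] 0.0 0.0 dq 6
psi -25
0 [ 0.68 -0.06  0.3 ] [ 24  30 -37  81  18  75  -5] 0.0 0.0 dq 22
0 [0.62 0.15 0.36] [  8  23 -38  83  14  79 -39] 0.0 0.0 dq 33
0 [0.68 0.16 0.36] [  3  29 -33  73  16  82 -54] 0.0 0.0 dq 15
32 [0.68 0.18 0.32] [-10  19 -29  98  46  56 -84] 0.0 0.0 dq 11
48 [0.66 0.2  0.29] [ -20   19  -26  109   70   57 -112] 0.0 0.0 dq 14
56 [0.64 0.21 0.29] [ -25   20  -26  114   79   63 -124] 0.0 0.0 dq 12
64 [0.62 0.22 0.3 ] [ -30   21  -27  118   85   72 -134] 0.0 0.0 dq 9
70 [0.6  0.23 0.3 ] [ -34   23  -27  121  
[... 2003 characters left out ...]
0  35 -81 122 114  20 -86] 0.0 0.1 dq 57
64 [0.61 0.28 0.3 ] [  44   34  -81  128  152   22 -122] 0.0 0.0 dq 37
70 [0.59 0.26 0.3 ] [  46   35  -81  133  169   29 -135] 0.0 0.0 dq 16
psi 60
0 [ 0.68 -0.06  0.3 ] [ 24  30 -37  81  18  75  -5] 0.0 0.0 dq 22
0 [0.62 0.15 0.36] [ 13  25 -46  82  18  80   1] 0.0 0.0 dq 11
0 [0.6  0.42 0.36] [-13  36 -48  67  26  87   3] 0.0 0.0 dq 25
32 [0.62 0.37 0.32] [ 16  28 -61  98  18  39  14] 0.0 0.0 dq 12
48 [0.62 0.34 0.29] [ 34  33 -72 111  17  16  23] 0.0 0.0 dq 10
56 [0.61 0.31 0.29] [ 37  31 -68 117 -51  10  92] 0.1 0.3 dq 69
64 [0.6  0.29 0.3 ] [ 47  37 -76 121 -78  10 126] 0.4 1.6 dq 33
70 [0.58 0.27 0.3 ] [ 53  45 -81 122 -78  10 133] 1.0 3.8 dq 7
```

>>> apply_moves --rows '[[[0,0,-8.2],[0,0,0],0.45],[[0,0,-8.2],[0,0,0],0.45],[[0,0,-8.2],[0,0,0],0.45],[[0,0,-8.2],[0,0,0],0.45],[[0,0,-8.2],[0,0,0],0.45],[[0,0,-8.2],[0,0,0],0.45],[[0,0,-8.2],[0,0,0],0.45],[[0,0,-8.2],[0,0,0],0.45]]'

```text
time_s: 33.85
tcp_pos: [0.5753, -0.2621, 0.2102]
orientation: [180.0, -0.0, 74.6]
contact_force: [-0.6, -0.1, 0.2]
finger_gap: 0.047
```

>>> apply_moves --rows '[[[0,0,-8],[0,0,0],0.45],[[0,0,-8],[0,0,0],0.45],[[0,0,-8],[0,0,0],0.45],[[0,0,0],[3.7,2.7,0],0.45],[[0,0,0],[3.7,2.7,0],0.45],[[0,0,0],[3.7,2.7,0],0.45],[[0,0,0],[3.7,2.7,0],0.45],[[0,0,0],[3.7,2.7,0],0.45]]'

```text
time_s: 34.65
tcp_pos: [0.683, -0.0579, 0.2102]
orientation: [180.0, -0.0, 98.2]
contact_force: [1.0, -0.3, 0.2]
finger_gap: 0.0467
```

>>> apply_moves --rows '[[[0,0,0],[0,0,3],0.45],[[0,0,0],[0,0,0],0.45],[[0,0,0],[0,0,0],0.45],[[0,0,0],[0,0,0],0.45]]'

```text
time_s: 35.05
tcp_pos: [0.6819, -0.0621, 0.1812]
orientation: [180.0, 0.1, 98.1]
contact_force: [0.3, -0.0, 0.8]
finger_gap: 0.0471
```

Run:
```python
from h import *
state(); to([.6835,-.0615,.060],98.3)
```

```text
{'time_s': 35.05, 'qpos': [21.908, 34.466, -32.548, 88.622, 20.082, 62.761, -7.279], 'tcp_pos': [0.682, -0.062, 0.181], 'orientation': [179.953, 0.051, 98.05], 'contact_force': [0.314, -0.001, 0.769], 'finger_gap': 0.047}
turn [ 0.   0.1 -0.2] shift after turn [ 0.04  0.17 12.12] shift now [ 0.05  0.16 12.12]
```

>>> apply_moves --rows '[[[0,0,0],[0,0.2,3],0.45],[[0,0,0],[0,0,3],0.45],[[0,0,0],[0,0,3],0.45],[[0,0,0],[0,0,2],0.45],[[0,0,0],[0,0,1.1],0.45],[[0,0,0],[0,0,0],0.45],[[0,0,0],[0,0,0],0.45]]'

```text
time_s: 35.75
tcp_pos: [0.6843, -0.0608, 0.0608]
orientation: [179.9, 0.0, 98.1]
contact_force: [0.5, -0.1, 0.6]
finger_gap: 0.0467
```

>>> apply_moves --rows '[[[0,0,0],[0,0,0],1],[[0,0,0],[0,0,0],1],[[0,0,0],[0,0,0],1],[[0,0,0],[0,0,0],1],[[0,0,0],[0,0,0],1],[[0,0,0],[0,0,0],1]]' --newtons 110

```text
time_s: 36.35
tcp_pos: [0.6843, -0.0604, 0.0607]
orientation: [179.9, 0.0, 98.2]
contact_force: [-0.8, -1.1, 6.5]
finger_gap: 0.0106
```

>>> apply_moves --rows '[[[0,0,0],[0,0,-0.5],1],[[0,0,0],[0,0,-0.5],1],[[0,0,0],[0,0,-1],1],[[0,0,0],[0,0,0],1],[[0,0,0],[0,0,0],1]]'

```text
time_s: 36.85
tcp_pos: [0.6835, -0.0603, 0.0796]
orientation: [180.0, 0.0, 98.2]
contact_force: [-0.1, 0.5, -4.6]
finger_gap: 0.0108
```

```bash
cat > plan.py <<'E'
from kin import *
from station import telemetry
import sys
P=np.load('kin.npy'); st=telemetry.read_state(); q=np.array(st['qpos']); x=np.array(st['tcp_pos']); A=R.from_euler('xyz',st['orientation'],degrees=True)
print(np.round(fk(q,P)[0]-x,4))
psi=-20; u=np.array([np.cos(np.radians(psi)),np.sin(np.radians(psi))])
Z=float(sys.argv[1])-.004 if len(sys.argv)>1 else .056   # TCP height over the tray's underside at grasp
def pose(tau,spx,spz):
    t=np.radians(tau); B=tool(psi,tau); tray=rz(psi)*ry(-tau)
    return np.array([spx,.246,spz])-tray.apply([-.201,0,.012-Z]),B,tray
way=[]
for tau in(0,8,16,24,32,40,48,56,64,70):
    spx=np.interp(tau,[0,32,50],[.45,.53,.575]); spz=np.interp(tau,[0,32,48,70],[.30,.17,.12,.105])
    X,B,tray=pose(tau,spx,spz)
    pts=np.array([X+tray.apply([a-.089,b,c-Z]) for a,b,c in[(.096,.078,0),(.096,-.078,0),(.115,.011,Z),(.115,0,.09)]])
    cl=((pts-[.65,0,.086])@np.array([-np.cos(np.radians(25)),0,np.sin(np.radians(25))]))
    q,e,ea=ik(q,X,B,P); way.append((X,B))
    print(tau,np.round(X,3),np.round(q).astype(int),round(e,2),round(ea,2),'lid clearance',np.round(cl,3))
print('first',np.round((A.inv()*way[0][1]).as_rotvec(degrees=True),1),'world',np.round((way[0][0]-x)*100,1))
for (X,B),(Y,C) in zip(way,way[1:]): print(np.round((B.inv()*C).as_rotvec(degrees=True),1),np.round(B.inv().apply(Y-X)*100,2))
E
python3 plan.py; python3 -c "
from h import *
state()
snap('scene','s6');marks('tray');marks('tip1',8)"
```

```text
[-0.     -0.0001 -0.0005]
0 [0.639 0.177 0.344] [  1  25 -32  81  13  78 -51] 0.0 0.01 lid clearance [0.065 0.114 0.094 0.111]
8 [0.651 0.18  0.339] [ -1  23 -32  85  19  71 -55] 0.0 0.0 lid clearance [0.046 0.094 0.082 0.104]
16 [0.66  0.184 0.333] [ -3  21 -31  90  25  64 -61] 0.0 0.0 lid clearance [0.03  0.078 0.073 0.099]
24 [0.666 0.189 0.324] [ -7  19 -29  95  34  58 -69] 0.0 0.0 lid clearance [0.017 0.065 0.067 0.096]
32 [0.668 0.196 0.314] [-11  18 -28 101  45  53 -80] 0.0 0.01 lid clearance [0.007 0.055 0.063 0.094]
40 [0.668 0.203 0.308] [-15  17 -26 106  57  51 -94] 0.0 0.01 lid clearance [0.002 0.05  0.064 0.097]
48 [0.666 0.211 0.299] [ -20   18  -25  110   70   53 -108] 0.0 0.01 lid clearance [-0.001  0.047  0.066  0.1  ]
56 [0.646 0.22  0.306] [ -24   18  -25  115   81   58 -121] 0.0 0.01 lid clearance [0.018 0.067 0.09  0.125]
64 [0.621 0.229 0.309] [ -29   19  -26  120   88   67 -132] 0.0 0.0 lid clearance [0.043 0.092 0.118 0.153]
70 [0.601 0.237 0.309] [ -33   21  -26  123   92   74 -139] 0.0 0.0 lid clearance [0.063 0.111 0.138 0.174]
first [ 0.  -0.  28.2] world 
[... 323 characters left out ...]
: 36.85, 'qpos': [20.21, 40.692, -30.186, 92.383, 24.076, 53.481, -10.299], 'tcp_pos': [0.683, -0.06, 0.08], 'orientation': [179.965, 0.004, 98.17], 'contact_force': [-0.062, 0.506, -4.552], 'finger_gap': 0.011}
tray top [([0.599, -0.069, 0.024], 0.77)]
tray scene [([0.593, -0.071, 0.021], 0.85)]
tip1 top [([0.617, -0.041, 0.041], 0.67), ([0.542, -0.051, 0.045], 0.65), ([0.368, -0.099, 0.015], 0.63), ([0.555, -0.114, 0.044], 0.49), ([0.299, -0.481, 0.015], 0.46)]
tip1 scene [([0.635, -0.111, 0.047], 0.68), ([0.545, -0.054, 0.044], 0.56), ([0.618, -0.04, 0.043], 0.55), ([0.651, 0.247, 0.087], 0.52), ([0.364, -0.107, 0.018], 0.49), ([0.3, -0.482, 0.014], 0.48), ([0.761, -0.216, -0.002], 0.28)]
```

```bash
sed -i 's/\[.45,.53,.575\]/[.43,.50,.555]/; s/\[0,32,50\]/[0,32,56]/' plan.py; python3 plan.py
```

```text
[-0.     -0.0001 -0.0005]
0 [0.619 0.177 0.344] [  2  23 -33  84  13  77 -52] 0.0 0.01 lid clearance [0.083 0.132 0.112 0.129]
8 [0.629 0.18  0.339] [  0  21 -33  88  18  70 -56] 0.0 0.0 lid clearance [0.066 0.115 0.102 0.124]
16 [0.635 0.184 0.333] [ -2  18 -32  93  25  63 -62] 0.0 0.0 lid clearance [0.053 0.101 0.096 0.121]
24 [0.638 0.189 0.324] [ -6  16 -31  98  33  57 -70] 0.0 0.0 lid clearance [0.042 0.09  0.092 0.121]
32 [0.638 0.196 0.314] [-10  15 -30 104  44  53 -82] 0.0 0.01 lid clearance [0.034 0.082 0.091 0.121]
40 [0.636 0.203 0.308] [-15  15 -29 109  57  52 -96] 0.0 0.01 lid clearance [0.03  0.079 0.093 0.126]
48 [0.632 0.211 0.299] [ -19   16  -28  114   70   54 -111] 0.0 0.01 lid clearance [0.029 0.077 0.096 0.13 ]
56 [0.626 0.22  0.306] [ -24   17  -28  117   80   60 -122] 0.0 0.0 lid clearance [0.036 0.085 0.108 0.143]
64 [0.601 0.229 0.309] [ -29   18  -29  121   87   68 -133] 0.0 0.0 lid clearance [0.062 0.11  0.136 0.171]
70 [0.581 0.237 0.309] [ -33   20  -29  124   91   76 -140] 0.0 0.0 lid clearance [0.081 0.129 0.156 0.192]
first [-0.   0.  28.2] world [-6.4 23.8 26.5]
[-8.  0.  0.] [0.6  0.84 0.5 ]
[-8.  0.  0.] [0.6  0.37 0.69]
[-8.  0. -0.] [ 0.6  -0.12  0.82]
[-8.  0.  0.] [ 0.6  -0.63  0.88]
[-8.  0. -0.] [ 0.63 -0.67  0.28]
[-8. -0.  0.] [ 0.63 -1.1   0.27]
[-8.  0.  0.] [ 0.63 -0.06 -1.11]
[-8. -0.  0.] [-0.   -1.26 -2.45]
[-6.  0.  0.] [ 0.   -0.94 -1.9 ]
```

>>> apply_moves --rows '[[[0,0,0],[0,0,-1.5],1],[[0,0,0],[0,0,-2.5],1],[[0,0,0],[0,0,-3],1],[[0,0,0],[0,0,-3],1],[[0,0,0],[0,0,-3],1],[[0,0,0],[0,0,-3],1],[[0,0,0],[0,0,-3],1],[[0,0,0],[0,0,-3],1]]'

```text
time_s: 38.1
tcp_pos: [0.683, -0.06, 0.3019]
orientation: [179.9, 0.0, 98.2]
contact_force: [-0.1, -0.0, -4.9]
finger_gap: 0.011
```

>>> apply_moves --rows '[[[0,0,0],[0,0,-2.5],1],[[0,0,0],[0,0,-1.5],1],[[0,0,3],[0,0,0],1],[[0,0,5],[0,0,0],1],[[0,0,6],[0,0,0],1],[[0,0,6],[0,0,0],1],[[0,0,5],[0,0,0],1],[[0,0,3],[0,0,0],1]]'

```text
time_s: 38.9
tcp_pos: [0.6829, -0.0601, 0.3393]
orientation: [-180.0, 0.0, 70.0]
contact_force: [-0.2, -0.5, -4.7]
finger_gap: 0.0108
```

>>> apply_moves --rows '[[[0,0,0],[1.5,-1,0],1],[[0,0,0],[2.5,-1.8,0],1],[[0,0,0],[2.5,-1.8,0],1],[[0,0,0],[2.5,-1.8,0],1],[[0,0,0],[2.5,-1.8,0],1],[[0,0,0],[2.5,-1.8,0],1],[[0,0,0],[2.5,-1.7,0],1],[[0,0,0],[2.2,-1.5,0],1]]'

```text
time_s: 39.7
tcp_pos: [0.6209, 0.1633, 0.3395]
orientation: [-180.0, -0.0, 70.4]
contact_force: [1.1, 0.8, -4.9]
finger_gap: 0.0109
```

>>> apply_moves --rows '[[[0,0,0],[1.5,-1,0],1],[[0,0,0],[0,0,0],1],[[0,0,0],[0,0,0],1],[[0,0,0],[0,0,0],1]]'

```text
time_s: 40.1
tcp_pos: [0.6187, 0.1762, 0.3391]
orientation: [180.0, 0.1, 70.1]
contact_force: [0.6, -0.2, -4.9]
finger_gap: 0.0106
```

```bash
python3 plan.py; python3 -c "
from h import *
state()
g=snap('scene','s7');marks('tip1',8);marks('tray');marks('lid_bar')"
```

```text
[-0.0002 -0.     -0.0001]
0 [0.619 0.177 0.344] [  2  23 -33  84  13  77 -52] 0.0 0.0 lid clearance [0.083 0.132 0.112 0.129]
8 [0.629 0.18  0.339] [  0  21 -33  88  18  70 -56] 0.0 0.0 lid clearance [0.066 0.115 0.102 0.124]
16 [0.635 0.184 0.333] [ -2  18 -32  93  25  63 -62] 0.0 0.0 lid clearance [0.053 0.101 0.096 0.121]
24 [0.638 0.189 0.324] [ -6  16 -31  98  34  57 -71] 0.0 0.0 lid clearance [0.042 0.09  0.092 0.121]
32 [0.638 0.196 0.314] [-10  15 -30 104  45  53 -82] 0.0 0.01 lid clearance [0.034 0.082 0.091 0.121]
40 [0.636 0.203 0.308] [-15  15 -29 109  57  52 -96] 0.0 0.01 lid clearance [0.03  0.079 0.093 0.126]
48 [0.632 0.211 0.299] [ -19   16  -28  114   70   54 -111] 0.0 0.01 lid clearance [0.029 0.077 0.096 0.13 ]
56 [0.626 0.22  0.306] [ -23   17  -28  117   80   60 -122] 0.0 0.0 lid clearance [0.036 0.085 0.108 0.143]
64 [0.601 0.229 0.309] [ -28   18  -29  121   87   68 -133] 0.0 0.0 lid clearance [0.062 0.11  0.136 0.171]
70 [0.581 0.237 0.309] [ -33   20  -29  124   91   76 -140] 0.0 0.0 lid clearance [0.081 0.129 0.156 0.192]
first [0.  0.1 0.1] world [0.  0.1 
[... 299 characters left out ...]
1.9 ]
{'time_s': 40.1, 'qpos': [2.297, 23.428, -33.343, 84.059, 13.059, 76.425, -51.876], 'tcp_pos': [0.619, 0.176, 0.339], 'orientation': [179.975, 0.07, 70.07], 'contact_force': [0.601, -0.194, -4.862], 'finger_gap': 0.011}
tip1 top [([0.371, -0.101, 0.012], 0.56), ([0.497, 0.253, 0.304], 0.54), ([0.3, -0.479, 0.015], 0.48), ([0.428, 0.249, 0.291], 0.37)]
tip1 scene [([0.55, 0.151, 0.301], 0.7), ([0.568, 0.225, 0.301], 0.69), ([0.302, -0.482, 0.017], 0.69), ([0.366, -0.104, 0.017], 0.66), ([0.48, 0.19, 0.304], 0.62), ([0.501, 0.246, 0.307], 0.46)]
tray top []
tray scene [([0.534, 0.21, 0.283], 0.75)]
lid_bar top [([0.765, 0.241, 0.303], 0.91)]
lid_bar scene [([0.756, 0.033, -0.002], 0.63)]
```

View pics/s7.png

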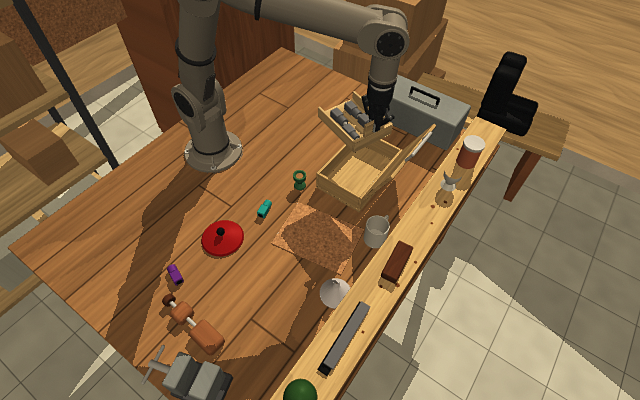

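The tray, with its four tips at about (352,122), is held level over the open chest, and the mat at (318,237) is bare. I'll tip it part way first and check.

>>> apply_moves --rows '[[[-4,0,0],[0.3,0.5,0],1],[[-4,0,0],[0.3,0.4,0],1],[[-4,0,0],[0.3,0.2,0.2],1],[[-4,0,0],[0.3,0.2,0.3],1],[[-4,0,0],[0.3,0,0.4],1],[[-4,0,0],[0.3,0,0.4],1],[[0,0,0],[0,0,0],1],[[0,0,0],[0,0,0],1]]'

```text
time_s: 41.55
tcp_pos: [0.6392, 0.1895, 0.3277]
orientation: [156.1, 0.0, 70.2]
contact_force: [0.8, -0.1, -4.6]
finger_gap: 0.0105
```

Run:
```python
from h import *
state()
exec(open('plan.py').read().split('print(\'first\'')[0].replace('print','(lambda *a:0)'))
for i in(4,5): print(np.round((A.inv()*way[i][1]).as_rotvec(degrees=True),1),np.round(A.inv().apply(way[i][0]-x)*100,2))
marks('tip1',8)
M,e,K=cam(f:=viewer.grab_frame('top'))
im=rect(f,[.597,-.073],.17,.004,2000); hsv=cv2.cvtColor(im,cv2.COLOR_BGR2HSV); cv2.imwrite('pics/mat.png',cv2.resize(im,(400,400)))
```

```text
{'time_s': 41.55, 'qpos': [-6.058, 16.291, -30.385, 97.958, 32.965, 57.564, -69.733], 'tcp_pos': [0.639, 0.19, 0.328], 'orientation': [156.119, 0.033, 70.198], 'contact_force': [0.78, -0.125, -4.56], 'finger_gap': 0.01}
[-8.1 -0.1  0.2] [ 0.55 -0.83  1.15]
[-16.1  -0.1   0.2] [ 1.18 -1.46  1.52]
tip1 top [([0.583, 0.158, 0.271], 0.87), ([0.517, 0.198, 0.242], 0.74), ([0.367, -0.101, 0.01], 0.73), ([0.538, 0.257, 0.24], 0.66), ([0.598, 0.233, 0.264], 0.6), ([0.302, -0.482, 0.016], 0.45)]
tip1 scene [([0.54, 0.249, 0.239], 0.66), ([0.52, 0.196, 0.238], 0.63), ([0.301, -0.481, 0.018], 0.61), ([0.364, -0.106, 0.018], 0.53), ([0.6, 0.236, 0.261], 0.46), ([0.582, 0.166, 0.272], 0.43)]
```

View pics/mat.png

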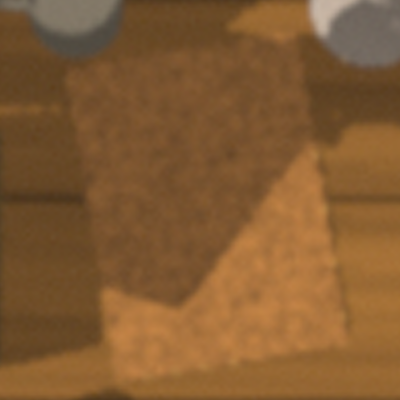

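>>> apply_moves --rows '[[[-6.5,0,0],[0.5,-0.7,0.9],1],[[-6.5,0,0],[0.5,-0.6,0.4],1],[[-6.5,0,0],[0.5,-0.7,0.2],1],[[-6.5,0,0],[0.5,-0.7,0],1],[[-6.5,0,0],[0.5,-0.2,-0.9],1],[[-6.5,0,0],[0,-0.9,-1.8],1],[[-6.5,0,0],[0,-0.9,-1.8],1],[[0,0,0],[0,0,0],1]]'

```text
time_s: 42.6
tcp_pos: [0.5854, 0.2378, 0.3034]
orientation: [110.6, 0.2, 70.6]
contact_force: [0.3, 0.3, -3.7]
finger_gap: 0.0106
```

Run:
```python
from h import *
state()
exec(open('plan.py').read().split('print(\'first\'')[0].replace('print','(lambda *a:0)'))
tr=A*R.from_euler('xyz',[180,0,90],degrees=True).inv()
print('tilt',np.degrees(np.arccos(tr.as_matrix()[2,2])),'spout',np.round(x+tr.apply([-.201,0,.012-Z]),3))
f=snap('scene','s8');g=snap('top','t8')
marks('tip1',8)
cv2.imwrite('pics/p8.png',np.hstack([cv2.resize(f['color'][60:240,270:470],(400,360)),cv2.resize(g['color'][120:260,160:320],(400,360))]))
```

```text
{'time_s': 42.6, 'qpos': [-34.744, 20.244, -25.651, 124.429, 91.275, 73.657, -139.884], 'tcp_pos': [0.585, 0.238, 0.303], 'orientation': [110.646, 0.168, 70.593], 'contact_force': [0.33, 0.261, -3.651], 'finger_gap': 0.011}
tilt 69.35364563972061 spout [0.557 0.247 0.1  ]
tip1 top [([0.509, 0.239, 0.023], 0.74), ([0.483, 0.28, 0.044], 0.73), ([0.302, -0.48, 0.015], 0.71), ([0.369, -0.1, 0.015], 0.65), ([0.544, 0.318, 0.024], 0.4), ([0.495, 0.335, 0.027], 0.4)]
tip1 scene [([0.365, -0.108, 0.017], 0.72), ([0.302, -0.481, 0.015], 0.61), ([0.512, 0.236, 0.024], 0.59), ([0.48, 0.285, 0.048], 0.55), ([0.396, 0.068, 0.004], 0.48), ([0.546, 0.325, 0.023], 0.47)]
```

View pics/p8.png

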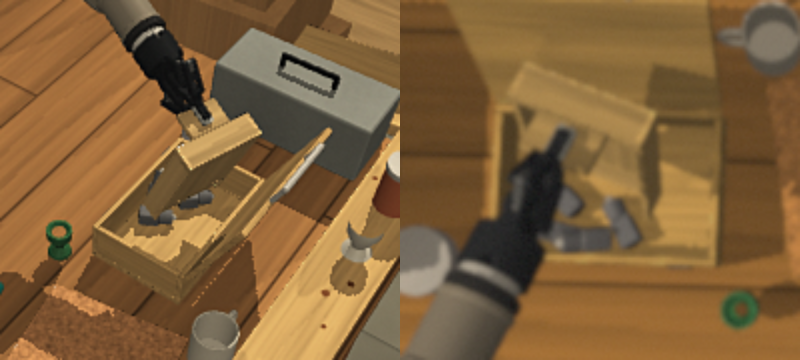

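All four tips lie inside the chest, at (565,200), (560,237), (595,238) and (622,222) in the right panel, and the tray is empty. I'll plan the return path, raised by 4 cm.

```bash
cat > back.py <<'E'
exec(open('plan.py').read().split('print(\'first\'')[0].replace('print','(lambda *a:0)'))
up=np.array([0,0,.04])
seq=[(x,A),(x+up,A)]+[(X+up,B) for X,B in [ (pose(t,np.interp(t,[0,32,56],[.43,.50,.555]),np.interp(t,[0,32,48,70],[.30,.17,.12,.105]))[:2]) for t in(64,58,52,46,40,34,28,22,16,10,5,0)]]
for (X,B),(Y,C) in zip(seq,seq[1:]): print(np.round((B.inv()*C).as_rotvec(degrees=True),1),np.round(B.inv().apply(Y-X)*100,2))
E
python3 back.py
```

```text
[0. 0. 0.] [ 0.01  3.75 -1.4 ]
[ 5.5 -0.1 -0.1] [-0.01  0.57  1.06]
[ 6. -0. -0.] [0.   0.72 1.95]
[ 6.  0. -0.] [-0.31  0.24  1.18]
[6. 0. 0.] [-0.47  0.26  0.55]
[ 6.  0. -0.] [-0.47  0.8  -0.11]
[ 6. -0.  0.] [-0.47  0.57 -0.14]
[6. 0. 0.] [-0.46  0.57 -0.44]
[ 6. -0. -0.] [-0.45  0.41 -0.61]
[6. 0. 0.] [-0.45  0.12 -0.6 ]
[ 6. -0. -0.] [-0.45 -0.16 -0.56]
[ 5.  0. -0.] [-0.37 -0.35 -0.41]
[ 5. -0. -0.] [-0.37 -0.54 -0.34]
```

>>> apply_moves --rows '[[[0,0,0],[0,1.8,-0.7],1],[[0,0,0],[0,2,-0.7],1],[[5.5,0,0],[0,0.6,1],1],[[6,0,0],[0,0.7,1.9],1],[[6,0,0],[-0.3,0.2,1.2],1],[[6,0,0],[-0.5,0.3,0.6],1],[[6,0,0],[-0.5,0.8,-0.1],1],[[6,0,0],[-0.5,0.6,-0.1],1]]'

```text
time_s: 43.7
tcp_pos: [0.6379, 0.1961, 0.3541]
orientation: [146.1, -0.1, 70.1]
contact_force: [0.3, 0.0, -3.7]
finger_gap: 0.0111
```

>>> apply_moves --rows '[[[6,0,0],[-0.5,0.6,-0.4],1],[[6,0,0],[-0.5,0.4,-0.6],1],[[6,0,0],[-0.5,0.1,-0.6],1],[[6,0,0],[-0.5,-0.2,-0.6],1],[[5,0,0],[-0.4,-0.4,-0.4],1],[[4.4,0,0],[-0.4,-0.5,-0.3],1],[[0,0,0],[0,0,0],1],[[0,0,0],[0,0,0],1]]'

```text
time_s: 44.5
tcp_pos: [0.6177, 0.174, 0.383]
orientation: [179.3, 0.0, 70.1]
contact_force: [0.7, 0.5, -2.6]
finger_gap: 0.0108
```

Run:
```python
from h import *
s=state()
a=np.radians(8.8); T2=np.array([.592+.089*np.cos(a),-.077+.089*np.sin(a)]); print(T2)
to([*T2,.36],98.8); marks('tray');marks('tip1',8);marks('tray_spout')
```

```text
{'time_s': 44.5, 'qpos': [-2.354, 20.622, -26.59, 81.177, 9.776, 79.865, -49.036], 'tcp_pos': [0.618, 0.174, 0.383], 'orientation': [179.257, 0.007, 70.075], 'contact_force': [0.654, 0.477, -2.604], 'finger_gap': 0.011}
[ 0.67995233 -0.06338426]
turn [  0.7   0.2 -28.7] shift after turn [-24.41   2.52   2.3 ] shift now [-20.2   13.91   2.48]
tray top []
tray scene [([0.534, 0.205, 0.324], 0.88)]
tip1 top [([0.473, -0.558, 0.005], 0.74), ([0.371, -0.103, 0.018], 0.66)]
tip1 scene [([0.479, 0.287, 0.047], 0.73), ([0.512, 0.237, 0.025], 0.58), ([0.298, -0.484, 0.015], 0.56), ([0.5, 0.334, 0.026], 0.55), ([0.363, -0.107, 0.016], 0.53), ([0.547, 0.322, 0.025], 0.5)]
tray_spout top [([0.428, 0.245, 0.333], 0.8)]
tray_spout scene [([0.425, 0.24, 0.329], 0.89)]
```

>>> apply_moves --rows '[[[0.7,0,0],[-1.5,1,0],1],[[0,0,0],[-2.7,1.9,0],1],[[0,0,0],[-3.2,2.2,0],1],[[0,0,0],[-3.2,2.2,0],1],[[0,0,0],[-3.2,2.2,0],1],[[0,0,0],[-3.2,2.2,0],1],[[0,0,0],[-2.2,1.5,0],1],[[0,0,0],[-1,0.7,0],1]]'

```text
time_s: 45.9
tcp_pos: [0.6796, -0.0662, 0.3823]
orientation: [-179.9, 0.1, 69.9]
contact_force: [-0.1, -0.7, -3.1]
finger_gap: 0.0107
```

>>> apply_moves --rows '[[[0,0,-3],[0,0,0],1],[[0,0,-5],[0,0,0],1],[[0,0,-6.5],[0,0,0],1],[[0,0,-6],[0,0,0],1],[[0,0,-5],[0,0,0],1],[[0,0,-3],[0,0,0],1],[[0,0,0],[0,0,1.5],1],[[0,0,0],[0,0,3],1]]'

```text
time_s: 46.7
tcp_pos: [0.6804, -0.0604, 0.3391]
orientation: [179.8, -0.1, 98.6]
contact_force: [0.3, -0.3, -3.7]
finger_gap: 0.011
```

>>> apply_moves --rows '[[[0,0,0],[0,0,4],1],[[0,0,0],[0,0,4],1],[[0,0,0],[0,0,4],1],[[0,0,0],[0,0,4],1],[[0,0,0],[0,0,4],1],[[0,0,0],[0,0,2.5],1],[[0,0,0],[0,0,1],1],[[0,0,0],[0,0,0],1]]'

```text
time_s: 47.5
tcp_pos: [0.6776, -0.0611, 0.1009]
orientation: [-179.7, -0.1, 98.7]
contact_force: [0.9, 0.5, -2.4]
finger_gap: 0.0106
```

Run:
```python
from h import *
s=state(); to([.680,-.0634,.062],98.8)
for n in('tray','tray_spout','tray_tab'): marks(n)
```

```text
{'time_s': 47.5, 'qpos': [16.421, 37.606, -24.057, 92.691, 17.837, 53.82, -5.212], 'tcp_pos': [0.678, -0.061, 0.101], 'orientation': [-179.741, -0.115, 98.669], 'contact_force': [0.894, 0.525, -2.42], 'finger_gap': 0.011}
turn [-0.3 -0.1 -0.1] shift after turn [-0.26  0.2   3.89] shift now [-0.27  0.22  3.89]
tray top [([0.759, 0.037, 0.006], 0.71)]
tray scene [([0.592, -0.072, 0.045], 0.9)]
tray_spout top [([0.483, -0.09, 0.055], 0.91)]
tray_spout scene [([0.48, -0.096, 0.056], 0.66)]
tray_tab top [([0.679, -0.061, 0.128], 0.82)]
tray_tab scene [([0.676, -0.064, 0.126], 0.64)]
```

>>> apply_moves --rows '[[[0,0,0],[-0.2,0.1,1],1],[[0,0,0],[0,0,1],1],[[0,0,0],[0,0,1],1],[[0,0,0],[0,0,0.6],1],[[0,0,0],[0,0,0.2],1],[[0,0,0],[0,0,0],1],[[0,0,0],[0,0,0],1]]'

```text
time_s: 48.8
tcp_pos: [0.6803, -0.0635, 0.065]
orientation: [-179.9, -0.0, 98.7]
contact_force: [-0.1, 0.6, -2.9]
finger_gap: 0.0111
```

Run:
```python
from h import *
s=state()
for n in('tray','tray_spout'): marks(n)
```

```text
{'time_s': 48.8, 'qpos': [15.978, 40.137, -23.191, 93.46, 19.17, 50.436, -5.979], 'tcp_pos': [0.68, -0.064, 0.065], 'orientation': [-179.946, -0.048, 98.679], 'contact_force': [-0.054, 0.598, -2.909], 'finger_gap': 0.011}
tray top [([0.596, -0.074, 0.012], 0.95)]
tray scene [([0.594, -0.076, 0.005], 0.79)]
tray_spout top [([0.481, -0.09, 0.017], 0.87)]
tray_spout scene [([0.478, -0.098, 0.016], 0.57)]
```

>>> apply_moves --rows '[[[0,0,0],[0,0,0.2],1],[[0,0,0],[0,0,0.2],1],[[0,0,0],[0,0,0],1],[[0,0,0],[0,0,0],1]]'

```text
time_s: 49.6
tcp_pos: [0.6802, -0.0636, 0.0608]
orientation: [-179.9, -0.0, 98.7]
contact_force: [0.2, 0.4, -1.7]
finger_gap: 0.0106
```

>>> apply_moves --rows '[[[0,0,0],[0,0,0],0.5],[[0,0,0],[0,0,0],0.5],[[0,0,0],[0,0,0],0.5],[[0,0,0],[0,0,0],0.5],[[0,0,0],[0,0,-1],0.5],[[0,0,0],[0,0,-3],0.5],[[0,0,0],[0,0,-4],0.5],[[0,0,0],[0,0,-4],0.5]]'

```text
time_s: 50.4
tcp_pos: [0.68, -0.0636, 0.1825]
orientation: [-179.9, -0.1, 98.7]
contact_force: [1.8, -0.3, 0.1]
finger_gap: 0.0425
```

>>> apply_moves --rows '[[[0,0,0],[0,0,-4],0.5],[[0,0,0],[0,0,-4],0.5],[[0,0,0],[-4,0,0],0.5],[[0,0,0],[-4,0,0],0.5],[[0,0,0],[-4,0,0],0.5],[[0,0,0],[-4,0,0],0.5],[[0,0,0],[-4,0,0],0.5],[[0,0,0],[0,0,0],0.5]]'

```text
time_s: 51.2
tcp_pos: [0.7091, -0.2706, 0.2605]
orientation: [-179.8, 0.2, 98.1]
contact_force: [-0.4, -1.7, -0.4]
finger_gap: 0.0424
```

Run:
```python
from h import *
s=state()
for n in('tray','tray_spout','tray_tab','lid_bar','kettle_lid','boot_stretcher','funnel','egg_cup','mug','wax_tin'): marks(n)
marks('tip1',8); snap('scene','s9'); f=snap('top','t9')
```

```text
{'time_s': 51.2, 'qpos': [29.432, 36.304, -22.769, 72.178, 14.044, 74.255, 14.955], 'tcp_pos': [0.709, -0.271, 0.26], 'orientation': [-179.835, 0.219, 98.115], 'contact_force': [-0.366, -1.679, -0.352], 'finger_gap': 0.042}
tray top [([0.596, -0.072, 0.005], 0.81)]
tray scene [([0.59, -0.077, 0.003], 0.85)]
tray_spout top [([0.482, -0.092, 0.014], 0.87)]
tray_spout scene [([0.478, -0.096, 0.013], 0.73)]
tray_tab top [([0.679, -0.066, 0.084], 0.86)]
tray_tab scene [([0.681, -0.067, 0.083], 0.62)]
lid_bar top [([0.761, 0.242, 0.301], 0.93)]
lid_bar scene [([0.756, 0.246, 0.304], 0.64)]
kettle_lid top [([0.325, -0.286, 0.001], 0.88)]
kettle_lid scene [([0.322, -0.283, -0.001], 0.94)]
boot_stretcher top [([0.475, -0.555, -0.001], 0.56)]
boot_stretcher scene [([0.479, -0.564, 0.001], 0.75)]
funnel top [([0.76, -0.216, -0.001], 0.77)]
funnel scene [([0.765, -0.219, -0.002], 0.72)]
egg_cup top [([0.397, 0.07, 0.002], 0.72)]
egg_cup scene [([0.482, -0.563, 0.002], 0.47)]
mug top [([0.76, 0.033, 0.001], 0.89)]
mug scene [([0.757, 0.032, -0.0], 0.93)]
wax_tin top [([0.453, 0.51, -0.0], 0.6)]
wax_tin scene [([0.452, 0.513, -0.001], 0.69)]
tip1 top [([0.546, 0.322, 0.023], 0.74), ([0.511, 0.236, 0.026], 0.7), ([0.369, -0.099, 0.018], 0.68), ([0.484, 0.279, 0.044], 0.57), ([0.498, 0.337, 0.03], 0.42)]
tip1 scene [([0.548, 0.324, 0.021], 0.64), ([0.51, 0.236, 0.024], 0.55), ([0.48, 0.284, 0.044], 0.55), ([0.3, -0.485, 0.014], 0.53), ([0.366, -0.108, 0.016], 0.48), ([0.498, 0.331, 0.025], 0.42)]
```

View pics/s9.png

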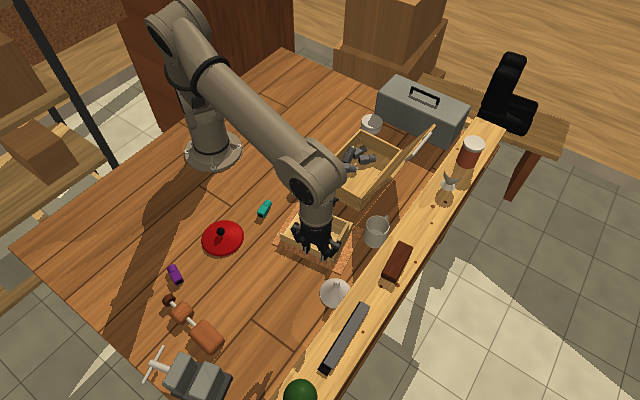

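View pics/t9.png

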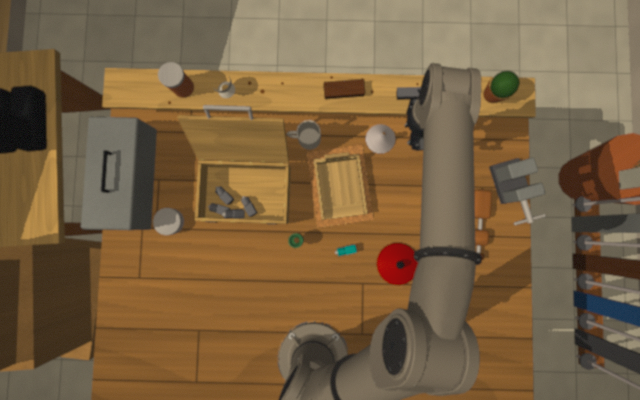

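The tray is empty on its mat at (340,185) in the top view, the four tips are in the chest around (232,205), and the lid is open. The bystanders stand where they were and the arm is clear, so I'm handing in.

```bash
python3 -c "
from h import *
print(ticket.close_job()); state()"
```

```text
the job is handed in; nothing more can be done
None
the job is handed in; nothing more can be done
```

I completed the job and handed it in at about 52 s of the 208 s allowed. No verdict was reported.

**What I did:** I lifted the lid by its bar onto its stop. Then I put the three stray grey tips in the tray with the one already there; only four tips were present. I tipped the tray to about 69° over the chest, with the spout near its centre, and set it back upright on its mat, tab to the far end. One tip was knocked about 5 cm aside partway through, so I re-measured it before picking it up.

**Last checks:**
- **Lid:** the bar read about (0.758, 0.244, 0.302), which puts the lid at about 116°, on its stop.
- **Tips:** both cameras showed all four inside the chest. One leans on the others at z ≈ 0.044 m, below the rim at 0.085 m, and it stayed still between looks.
- **Tray:** it is empty and flat, within about 7 mm of the mat centre I measured and about 1–2° off its direction.
- **Bystanders:** every detection was within about 5 mm of its start except one. The scene camera's last egg cup reading was a low-confidence hit on the boot stretcher, because the arm hid the cup. The top camera showed the cup unmoved.
- **Robot:** the gripper is open and touching nothing.

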